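# Unload and sort the soaked test coupons

## Robot

A 6-joint arm with a two-finger parallel gripper is mounted at the origin on the work surface. World frame = base frame: x ahead of the robot, y to its left, z up, the work surface at z = 0. Lengths are in m, angles in rad, forces in N, time in s.
With the tool pointing down it reaches from about 0.375 to 0.9 m from the base axis. Payload 3.1 kg.
Tool frame: the origin (TCP) lies between the finger pads; the fingertips stand robot.finger_overhang ahead of it and the grasp point (between the pads) lies 3 mm ahead of it (robot.finger_overhang is the distance from the TCP to the fingertips, in m); z points along the fingers, y is the line along which they close (so a half turn about z gives the same grasp; the last joint's range is limited). The gripper opens to 87 mm and grips with 3 to 60 N. Pads are 19 mm wide; open, the fingers measure 117 mm over their backs; the gripper's body (75 mm by 190 mm) begins 51 mm behind the grasp point.
Start: joints at [-1.282, 0.527, 1.433, -0, 1.181, -0.178], TCP at [0.282, -0.558, 0.245] pointing down, gripper open.
Joint ranges: [-3.08, 3.08], [-0.75, 2.2], [0.22, 2.44], [-1.43, 4.57], [0, 2.65], [-2.85, 2.85]. Speed limits (rad/s): [2.79, 2.79, 3.14, 3.14, 3.14, 3.14].

## Interface

Orientations are given as a unit quaternion [x, y, z, w].
In Python, from rig import get_obs, vision, hand_in, nets, robot gives the robot as it stands.
- The arm moves only by the tool apply_moves, never from a script. Its argument "series" is a list of rows, each an object with "offset": the shift along the world's x, y, z in cm, a list of three; "rot": the turn, a rotation vector about the world's x, y, z in degrees, a list of three. A call has 1 to 20 rows; each row is the pose to reach, as a shift and turn from the pose commanded when the call began; what a row does not reach only later rows make up. A row lasts 1/10 s, in which the tool goes at most 50 mm and 8.59 degrees, less where a joint would pass 70% of its speed; a pose out of reach is approached as far as the arm can. A call with a gripper value outside its range is refused whole. "hand" is the opening, from 0 (shut) to 1 (fully open), set as the call begins (left out, the last holds). The fingers move at their own pace and stop on an object; "newtons" is the grip in N (left out, the last holds). Time passes only in rows, so rows that repeat a pose let the fingers close. It gives the time, the measured TCP pose, the force, the opening and the grip force at its end, in the units of the state.
- get_obs(): the state, without advancing time (a new reading comes with each control period).
- vision.camera(name): name is "side" or "top"; returns the picture (480x640x3 uint8, red, green, blue); there is no depth.
- vision.calibration(name): a dict with "K" (3x3 intrinsics, pixels), "R" (3x3) and "t" (3): a world point X has camera coordinates R X + t. Camera axes: x right, y down, z forward; pixel columns grow to the right and rows downward; lengths in m; the calibration is good to about 2 mm. A picture is of the moment at which its call begins. calibration takes no time and is no camera call.
- hand_in(): hands the job in; it is judged then, once.
Trained networks look in the newest picture that a camera, given by its name, has taken for a name from the list of things; names that differ only in an ending like _2 or _b are one class to them, and where a whole thing is asked for, a point or a joint stands for the part that bears it (a point fixed in the world has none). Each returns a list of dicts, best first, with "conf" (0 to 1); they miss things now and then, are a little off and sometimes report something else, mostly with a low value. They report only what shows in the picture. A call takes as long as a camera call.
- nets.search_frame(camera, query): "centre" ([x, y, z] in m, in world coordinates, good to about 4 mm: the middle of the surface that is visible of it).
- nets.spot_point(camera, query): "centre" ([x, y, z] in m, in world coordinates, good to about 4 mm: a listed point, or the origin of a listed thing).
The state is a dict: "time": time; "q": joint angles; "joint_velocities": joint speeds; "joint_torque": joint torques, N m; "position": TCP position; "tool_rot": TCP orientation; "ft_force": force on the tool from outside, world axes, zero at the start; "moment": the same for the moment, N m; "grip_width": finger opening in m; "grip_force": force on a finger pad.
Only numpy, scipy, OpenCV 4.12 (cv2) and the standard library are available. Lean on these libraries where they do the work, as an engineer would, in place of code of your own. Each camera call takes 0.05 s, during which the arm holds its last target. There are 200 camera calls.

## Task

Unload the soaking tank: throw the red pawl over, draw the keeper fully back by its knob, then turn each coupon until its blade lines up with the slot and draw it up out of the lid; hang every whole coupon by its collar between the two rails of the drip rack, and put every coupon with a broken blade into the orange scrap bin, which stays upright on the table. When the tank is empty push the keeper fully home again and throw the pawl back down into its ratchet; do not disturb the glassware, tubes, pens and meter around.

Things in the scene. Friction and masses are not known exactly. Their poses are not given: they have to be found in the camera images.
- tank: Fixed clear soaking tank, drained and dry, 90 mm high with its 8 mm lid; origin on the table under the middle slot, outline x -105..50, y -175..215 mm. Coupons rest by their collars on the lid, stems through its slots, blades below turned across the slot: a blade comes up only when it lies along the tank's x (within 0.1 rad), else it catches under the lid after 9 mm.
- row (a point): Centre of the middle slot at the lid's top face, axes as the tank's. Five slots at y = -128, -64, 0, 64, 128 mm from here: each runs 64 mm along the tank's x and is 11 mm wide, with a 22 mm square opening in its middle for the stem (bow-tie shape).
- keeper (a joint): Keeper: aluminium comb sliding 6 to 11 mm above the lid; its 20 mm notches embrace the coupons' necks over the collars, so none can be lifted. Value = travel along the tank's -x: 0 home, 0.045 m fully back, clear of collars and blades (from 0.036). Needs a few newtons and stays where left, but while the pawl is down it has only 2 mm of play and cannot go back.
- keeper_knob (a point): Top centre of the keeper's pull knob: black with a red band, round, 20 mm across, 24 mm tall, top 38 mm above the lid; at home at the tank's x = -42, y = 0 mm. It moves with the keeper.
- pawl (a joint): Red throw-over pawl at the keeper's +y end: 0 = nose down in the ratchet, 0.9 rad = thrown over (its stop). Axis along the tank's y through x -36, y 186 mm, 33 mm above the lid. Its lever leans 65 deg up from +x at 0 and is thrown towards the tank's -x; swings lightly (under 1 N), falls back from below 0.25, over from above 0.65. A shut gripper can push it.
- pawl_ball (a point): Centre of the red ball, 18 mm across, on the pawl's 46 mm lever; moves with the pawl. With the pawl down it is at tank x = -17, y = 186 mm, 75 mm above the lid; free space beside it.
- rack: Fixed drip rack: white tray 250 x 110 mm with two level flat steel rails along its x, 236 mm long, 7 mm wide, 22 mm apart (faces at y = -11, 11 mm), tops 100 mm above the table, open from above; posts at x = -113, 113. Origin on the table under the middle of the gap. A coupon hangs with its stem between the rails, collar on both; it goes down only with the blade along the rails.
- bin: Loose orange scrap bin, open on top, 150 (x) by 130 (y) by 75 mm high, walls and floor 4 mm; origin at the centre of its underside. About 350 g.
- coupon_a: WHOLE test coupon. Origin: centre of the underside of its round white collar (36 mm across, 4 thick); z up the stem, x along blade and grip. Above: neck 12 mm across to 16, then a flat blue grip 34 (x) by 12 mm (y) from 16 to 42 mm up. Below: stem 16 mm across to 18 down, then green blade 5 mm thick (y), 56 mm wide (x -28..28), from 17 to 62 mm down. About 50 g.
- coupon_b: WHOLE test coupon, in every way like coupon_a: full green blade 56 mm wide (x -28..28), from 17 to 62 mm below the origin.
- coupon_c: WHOLE test coupon, in every way like coupon_a: full green blade 56 mm wide (x -28..28), from 17 to 62 mm below the origin.
- coupon_d: BROKEN coupon: stem, collar, grip and origin as coupon_a, but one wing of the green blade has snapped off: it reaches only from x = -28 to about +8 mm (17 to 62 mm below the origin).
- coupon_e: BROKEN coupon: stem, collar, grip and origin as coupon_a, but the lower part of the green blade has snapped off: 56 mm wide, it ends about 36 mm below the origin instead of 62.
- beaker: Bystander, to be left where it is: glass beaker, 66 mm across, 85 mm high; origin at its underside
- flask: Bystander, to be left where it is: green glass flask, 76 mm across, 108 mm high; origin at its underside
- tube_a: Bystander, to be left where it is: white sample tube with red cap, 34 mm across, 103 mm high; origin at its underside
- tube_b: Bystander, to be left where it is: white sample tube with red cap, 34 mm across, 103 mm high; origin at its underside
- marker_a: Bystander, to be left where it is: green marker pen lying down, about 135 mm long; origin at its underside
- marker_b: Bystander, to be left where it is: green marker pen lying down, about 135 mm long; origin at its underside
- meter: Bystander, to be left where it is: white hand-held meter lying flat, 120 by 60 by 26 mm; origin at its underside

How it is judged:
By the outcome, as a careful person would: the job done as asked, in the order asked, and still so for the second after the job is handed in, with the robot touching nothing.
Of coupon_a, coupon_b, coupon_c only 2 to 3 are there at a start; the rules pass over those that are not, and their reading is None.
Of coupon_d, coupon_e only 1 to 2 are there at a start; the rules pass over those that are not, and their reading is None.
At some moment in a run one of bin may be knocked a few centimetres aside while the robot is not near it.
It also fails if it takes over 210 s, if anything falls off the work surface, if the arm or the gripper's body presses on something with over 40 N, if the wrist force passes 120 N, or if a joint passes its speed limit or range.

## Working session

There is one attempt and no reset: what is moved stays moved. The work goes in short steps, Python scripts to look and compute and a tool call to move; the robot and the scene stay as the last step left them, time stands still between calls to the robot, and variables do not carry over. Pictures are saved under pics/ and viewed, at most 14 in all, crops included, and the job is handed in when it is done.

Besides the shell and the picture viewer there is one more tool, called in YAML: its name, and indented under it one key for each argument. apply_moves: Moves the arm, as the interface text tells. Its arguments: {"type":"object","properties":{"series":{"type":"array"},"hand":{"type":"number"},"newtons":{"type":"number"}},"required":["series"]}

```bash
mkdir -p pics; cat > h.py <<'E'
import numpy as np,cv2
from rig import get_obs,vision,hand_in,nets,robot
def proj(c,X):
    k=vision.calibration(c);p=(k["R"]@np.atleast_2d(X).T).T+k["t"];p=p@np.array(k["K"]).T
    return p[:,:2]/p[:,2:]
def onz(c,uv,z):
    k=vision.calibration(c);K,R,t=map(np.array,(k["K"],k["R"],k["t"]))
    d=R.T@np.linalg.inv(K)@np.array([uv[0],uv[1],1.]);o=-R.T@t
    return o+d*(z-o[2])/d[2]
def save(c,n):
    im=vision.camera(c);cv2.imwrite(f"pics/{n}.png",im[:,:,::-1]);return im
E
python3 - <<'E'
from h import *
o=get_obs();print(o["time"],o["position"],o["tool_rot"],robot.finger_overhang)
for c in("top","side"):
    save(c,c+"0")
    k=vision.calibration(c);print(c,-np.array(k["R"]).T@k["t"])
    for q in["tank","row","keeper_knob","pawl_ball","rack","bin","coupon_a","coupon_d","coupon_e"]:
        print(q,[(np.round(d["centre"],3).tolist(),round(d["conf"],2)) for d in nets.spot_point(c,q)])
E
```

```text
0.0 [ 0.28163992 -0.55717769  0.24358155] [ 9.72766984e-01  2.31782729e-01 -6.58131565e-05 -1.07608168e-03] 0.022
top [ 0.39114844 -0.01869665  1.32742937]
tank [([0.553, -0.018, 0.003], 0.81)]
row [([0.552, -0.022, 0.092], 0.81)]
keeper_knob []
pawl_ball [([0.51, 0.162, 0.165], 0.63)]
rack [([0.47, -0.361, -0.0], 0.72)]
bin [([0.465, 0.363, 0.001], 0.66)]
coupon_a [([0.563, -0.081, 0.093], 0.7), ([0.552, -0.025, 0.088], 0.59), ([0.574, -0.145, 0.094], 0.56), ([0.532, 0.108, 0.09], 0.4)]
coupon_d [([0.563, -0.081, 0.093], 0.7), ([0.552, -0.025, 0.088], 0.59), ([0.574, -0.145, 0.094], 0.56), ([0.532, 0.108, 0.09], 0.4)]
coupon_e [([0.563, -0.081, 0.093], 0.7), ([0.552, -0.025, 0.088], 0.59), ([0.574, -0.145, 0.094], 0.56), ([0.532, 0.108, 0.09], 0.4)]
side [0.39779911 0.74998692 0.77712815]
tank [([0.554, -0.025, -0.003], 0.62)]
row [([0.554, -0.021, 0.088], 0.87)]
keeper_knob [([0.514, -0.023, 0.129], 0.61)]
pawl_ball [([0.51, 0.164, 0.164], 0.81), ([0.566, -0.086, 0.089], 0.59)]
rack [([0.467, -0.354, 0.001], 0.8)]
bin [([0.463, 0.361, -0.0], 0.61)]
coupon_a [([0.544, 0.042, 0.088], 0.86), ([0.533, 0.108, 0.09], 0.75), ([0.555, -0.019, 0.091], 0.72), ([0.566, -0.083, 0.088], 0.63), ([0.574, -0.145, 0.095], 0.61)]
coupon_d [([0.544, 0.042, 0.088], 0.86), ([0.533, 0.108, 0.09], 0.75), ([0.555, -0.019, 0.091], 0.72), ([0.566, -0.083, 0.088], 0.63), ([0.574, -0.145, 0.095], 0.61)]
coupon_e [([0.544, 0.042, 0.088], 0.86), ([0.533, 0.108, 0.09], 0.75), ([0.555, -0.019, 0.091], 0.72), ([0.566, -0.083, 0.088], 0.63), ([0.574, -0.145, 0.095], 0.61)]
```

View pics/top0.png

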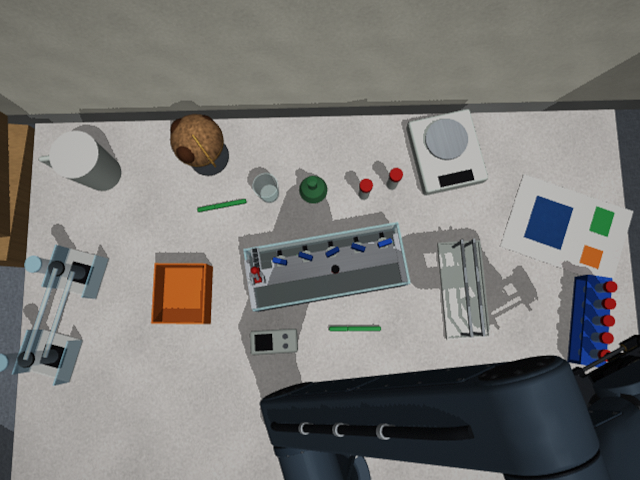

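View pics/side0.png

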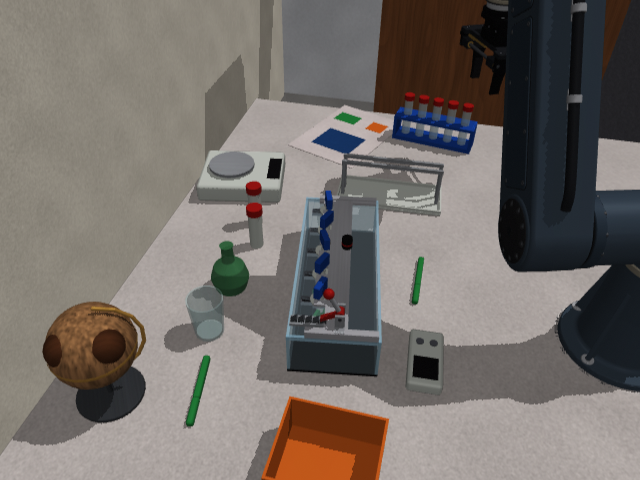

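The top view shows the tank with five blue grips (pixels about (279,261) to (384,243)), the knob at (335,269), the pawl at (256,273), the rack at (463,290) and the bin at (181,293). The side view agrees. All five coupons are present, and the tank yaw is about 9°. Next I'll refine yaws with a model fit.

```bash
cat > fit.py <<'E'
from h import *
from scipy.optimize import minimize
def rz(a): return np.array([[np.cos(a),-np.sin(a),0],[np.sin(a),np.cos(a),0],[0,0,1]])
S=8
def hullmask(c,P,box):
    m=np.zeros(((box[3]-box[1])*S,(box[2]-box[0])*S),np.uint8)
    h=cv2.convexHull(((proj(c,P)-box[:2]+.5)*S).astype(np.float32)).astype(np.int32)
    cv2.fillConvexPoly(m,h,1);return m
B=np.array([[x,y,z] for x in(-.017,.017) for y in(-.006,.006) for z in(.016,.042)])
def fitgrip(ims,p0,yaws):
    best=None;data=[]
    for c,im in ims.items():
        u=proj(c,[np.add(p0,[0,0,.03])])[0].astype(int);r=16 if c=="top" else 20;box=[u[0]-r,u[1]-r,u[0]+r,u[1]+r]
        a=im[box[1]:box[3],box[0]:box[2]].astype(int);m=((a[...,2]>a[...,0]+35)&(a[...,2]>a[...,1]+20)).astype(np.float32)
        n,l,s,ce=cv2.connectedComponentsWithStats(m.astype(np.uint8))
        k=[i for i in range(1,n) if s[i,4]>15]
        if not k: continue
        k=min(k,key=lambda i:np.hypot(*(ce[i]-r)));m=(l==k).astype(np.float32)
        data.append((c,box,cv2.resize(m,None,fx=S,fy=S,interpolation=cv2.INTER_LINEAR)>.5))
    def f(v):
        P=B@rz(v[2]).T+[v[0],v[1],p0[2]];t=0
        for c,box,m in data:
            h=hullmask(c,P,box)>0;t-=(h&m).sum()/(h|m).sum()
        return t/len(data)
    for y in yaws:
        r=minimize(f,[p0[0],p0[1],y],method="Nelder-Mead",options=dict(initial_simplex=[[p0[0],p0[1],y],[p0[0]+.004,p0[1],y],[p0[0],p0[1]+.004,y],[p0[0],p0[1],y+.25]]))
        if best is None or r.fun<best.fun:best=r
    return best.x,-best.fun,len(data)
E
python3 - <<'E'
from fit import *
ims={c:cv2.imread(f"pics/{c}0.png")[:,:,::-1] for c in("top","side")}
th=.161;T=np.array([.5535,-.0205,0])
for y in(-128,-64,0,64,128):
    p=T+rz(th)@[0,y/1e3,.09]
    for s in(ims,{"top":ims["top"]},{"side":ims["side"]}):
        x,q,n=fitgrip(s,p,np.arange(-1.5,1.6,.5)); print(y,np.round(p,4),np.round(x[:2],4),"yaw",round(np.degrees(x[2]),1),round(q,2),n)
im=cv2.imread("pics/top0.png");a=cv2.resize(im[215:345,140:240],None,fx=4,fy=4,interpolation=cv2.INTER_CUBIC)
b=cv2.resize(im[215:345,420:510],None,fx=4,fy=4,interpolation=cv2.INTER_CUBIC)
cv2.imwrite("pics/crop.png",np.hstack([a,b]))
E
```

```text
-128 [ 0.574  -0.1468  0.09  ] [ 0.5758 -0.1457] yaw -67.1 0.6 2
-128 [ 0.574  -0.1468  0.09  ] [ 0.577  -0.1469] yaw -69.7 0.82 1
-128 [ 0.574  -0.1468  0.09  ] [ 0.572  -0.1465] yaw 108.7 0.58 1Traceback (most recent call last):
  File "<stdin>", line 7, in <module>
  File "fit.py", line 26, in fitgrip
    r=minimize(f,[p0[0],p0[1],y],method="Nelder-Mead",options=dict(initial_simplex=[[p0[0],p0[1],y],[p0[0]+.004,p0[1],y],[p0[0],p0[1]+.004,y],[p0[0],p0[1],y+.25]]))
    res = _minimize_neldermead(fun, x0, args, callback, bounds=bounds,
                               **options)
    fsim[j] = func(sim[j])
              ~~~~^^^^^^^^
    fx = function(np.copy(x), *(wrapper_args + args))
  File "fit.py", line 23, in f
    h=hullmask(c,P,box)>0;t-=(h&m).sum()/(h|m).sum()
      ~~~~~~~~^^^^^^^^^
  File "fit.py", line 7, in hullmask
    h=cv2.convexHull(((proj(c,P)-box[:2]+.5)*S).astype(np.float32)).astype(np.int32)
                       ~~~~^^^^^
  File "h.py", line 4, in proj
    k=vision.calibration(c);p=(k["R"]@np.atleast_2d(X).T).T+k["t"];p=p@np.array(k["K"]).T
ValueError: time passes only in moves, steps and waits
```

```bash
sed -i 's/vision.calibration(c)/cal(c)/; ' h.py; sed -i '2a import functools\n@functools.cache\ndef cal(c): return vision.calibration(c)' h.py
python3 - <<'E'
from fit import *
ims={c:cv2.imread(f"pics/{c}0.png")[:,:,::-1] for c in("top","side")}
th=.161;T=np.array([.5535,-.0205,0])
for y in(-128,-64,0,64,128):
    p=T+rz(th)@[0,y/1e3,.09]
    for s in(ims,{"top":ims["top"]},{"side":ims["side"]}):
        x,q,n=fitgrip(s,p,np.arange(-1.5,1.6,.5)); print(y,np.round(p,4),np.round(x[:2],4),"yaw",round(np.degrees(x[2]),1),round(q,2),n)
im=cv2.imread("pics/top0.png");a=cv2.resize(im[215:345,140:240],None,fx=4,fy=4,interpolation=cv2.INTER_CUBIC)
b=cv2.resize(im[215:345,420:510],None,fx=4,fy=4,interpolation=cv2.INTER_CUBIC)
cv2.imwrite("pics/crop.png",np.hstack([a,b]))
E
```

```text
-128 [ 0.574  -0.1468  0.09  ] [ 0.5758 -0.1457] yaw -67.1 0.6 2
-128 [ 0.574  -0.1468  0.09  ] [ 0.577  -0.1469] yaw -69.7 0.82 1
-128 [ 0.574  -0.1468  0.09  ] [ 0.572  -0.1465] yaw 108.7 0.58 1
-64 [ 0.5638 -0.0837  0.09  ] [ 0.5657 -0.0817] yaw 70.9 0.61 2
-64 [ 0.5638 -0.0837  0.09  ] [ 0.5669 -0.0818] yaw 71.4 0.79 1
-64 [ 0.5638 -0.0837  0.09  ] [ 0.563  -0.0863] yaw 72.7 0.54 1
0 [ 0.5535 -0.0205  0.09  ] [ 0.5558 -0.0197] yaw -60.3 0.59 2
0 [ 0.5535 -0.0205  0.09  ] [ 0.5574 -0.0197] yaw 120.3 0.77 1
0 [ 0.5535 -0.0205  0.09  ] [ 0.5535 -0.0237] yaw -66.0 0.57 1
64 [0.5432 0.0427 0.09  ] [0.546  0.0437] yaw -108.4 0.74 2
64 [0.5432 0.0427 0.09  ] [0.5482 0.045 ] yaw 68.7 0.75 1
64 [0.5432 0.0427 0.09  ] [0.5442 0.0426] yaw 77.2 0.86 1
128 [0.533  0.1058 0.09  ] [0.536  0.1067] yaw -106.3 0.74 2
128 [0.533  0.1058 0.09  ] [0.5372 0.1074] yaw -105.1 0.84 1
128 [0.533  0.1058 0.09  ] [0.5332 0.1044] yaw 84.2 0.83 1
```

View pics/crop.png

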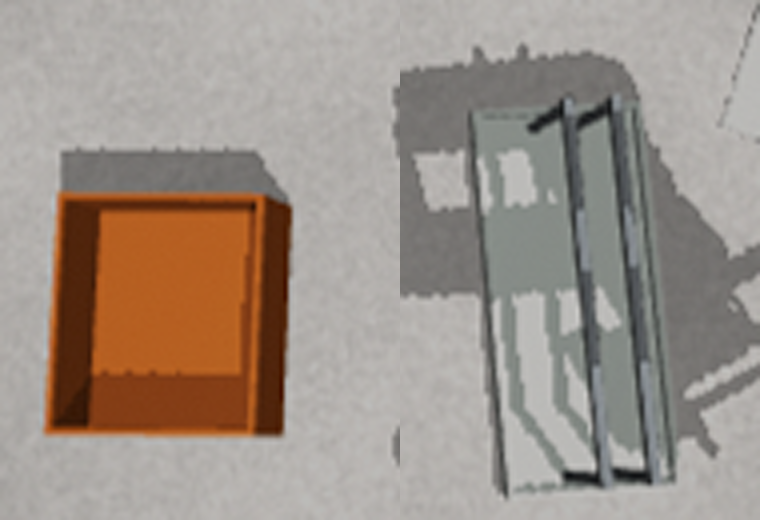

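The crop shows the bin (left) and the rack (right). The rack's rails run from crop (567,105) to (604,482) and from (616,100) to (653,478). The tank frame is roughly (0.555, -0.0195) with yaw 9.2°. I'm moving to the pawl first and will work out the rack and bin poses while it travels.

apply_moves:
  series:
    - {"offset":[26.1,72.4,0],"rot":[0,0,-17.6]}
    - {"offset":[26.1,72.4,0],"rot":[0,0,-17.6]}
    - {"offset":[26.1,72.4,0],"rot":[0,0,-17.6]}
    - {"offset":[26.1,72.4,0],"rot":[0,0,-17.6]}
    - {"offset":[26.1,72.4,0],"rot":[0,0,-17.6]}
    - {"offset":[26.1,72.4,0],"rot":[0,0,-17.6]}
    - {"offset":[26.1,72.4,0],"rot":[0,0,-17.6]}
    - {"offset":[26.1,72.4,0],"rot":[0,0,-17.6]}
    - {"offset":[26.1,72.4,0],"rot":[0,0,-17.6]}
    - {"offset":[26.1,72.4,0],"rot":[0,0,-17.6]}
    - {"offset":[26.1,72.4,0],"rot":[0,0,-17.6]}
    - {"offset":[26.1,72.4,0],"rot":[0,0,-17.6]}
    - {"offset":[26.1,72.4,0],"rot":[0,0,-17.6]}
    - {"offset":[26.1,72.4,0],"rot":[0,0,-17.6]}
    - {"offset":[26.1,72.4,0],"rot":[0,0,-17.6]}
    - {"offset":[26.1,72.4,0],"rot":[0,0,-17.6]}
    - {"offset":[26.1,72.4,0],"rot":[0,0,-17.6]}
    - {"offset":[26.1,72.4,0],"rot":[0,0,-17.6]}
    - {"offset":[26.1,72.4,0],"rot":[0,0,-17.6]}
    - {"offset":[26.1,72.4,0],"rot":[0,0,-17.6]}
  hand: 0
  newtons: 20

```text
time: 3.0
position: [0.5425, 0.1648, 0.2446]
tool_rot: [0.997, 0.079, -0.0, 0.0]
ft_force: [-0.1, -0.3, 1.2]
grip_width: 0.0002
grip_force: 0.0
```

```bash
python3 - <<'E'
from h import *
o=get_obs();print(o["time"],o["position"],o["tool_rot"],o["q"])
f=lambda u,v,x0:[x0+(u-(400 if x0==420 else 0))/4-.4,215+v/4-.4]
for a,b in(((567,105),(604,482)),((616,100),(653,478))):
    p,q=[onz("top",f(*w,420),.1) for w in(a,b)];print(p,q,np.linalg.norm(p-q),np.degrees(np.arctan2(*(p-q)[[1,0]])))
for w in((62,193),(260,193),(48,433),(250,433)): print("bin",onz("top",f(*w,140),.075))
print(nets.spot_point("top","keeper_knob"),nets.spot_point("top","rack")) if 0 else None
E
```

```text
3.0 [0.54251537 0.16480127 0.2445951 ] [ 9.96854002e-01  7.92591731e-02 -2.60297644e-04  1.22204087e-04] [ 9.79920769e-02  4.49490876e-01  1.57998080e+00 -2.61639623e-04
  1.11264605e+00  1.51021939e+00]
[ 0.57963393 -0.33535239  0.1       ] [ 0.35305753 -0.34434928  0.1       ] 0.22675495345548297 2.273905817839123
[ 0.58212419 -0.36520913  0.1       ] [ 0.35493359 -0.37335924  0.1       ] 0.2273367388182484 2.0545176045902553
bin [0.54293502 0.42391156 0.075     ]
bin [0.54056985 0.29926959 0.075     ]
bin [0.39437241 0.42782041 0.075     ]
bin [0.3923227  0.30283197 0.075     ]
```

apply_moves:
  series:
    - {"offset":[0,0.1,-3.5]}
    - {"offset":[0,0.1,-7.2]}
    - {"offset":[0,0.1,-7.2]}
    - {"offset":[-1,-0.1,-7.2]}
    - {"offset":[-2,-0.2,-7.2]}
    - {"offset":[-2.6,-0.3,-7.2]}
    - {"offset":[-3.2,-0.4,-7.2]}
    - {"offset":[-3.8,-0.5,-7.2]}
    - {"offset":[-4.4,-0.6,-7.2]}
    - {"offset":[-5,-0.7,-7.2]}
    - {"offset":[-5.4,-0.8,-7.2]}
    - {"offset":[-5.4,-0.8,-7.2]}
    - {"offset":[-4,-0.7,-7.2]}
    - {"offset":[-2,-0.5,-4.2]}
    - {"offset":[0,0,0]}
    - {"offset":[0,0,0]}

```text
schema error: expected keys offset, rot
```

```bash
python3 - <<'E'
from h import *
im=save("side","s1");print(nets.spot_point("side","pawl_ball"),nets.spot_point("side","keeper_knob"))
t=save("top","t1");print(nets.spot_point("top","pawl_ball"),nets.spot_point("top","keeper_knob"))
a=cv2.resize(im[260:360,270:400],None,fx=3,fy=3);b=cv2.resize(im[140:240,310:460],None,fx=2.6,fy=3)
cv2.imwrite("pics/c1.png",np.hstack([a,b])[:,:,::-1])
E
```

```text
[{'centre': [0.5089, 0.1652, 0.1635], 'conf': 0.68}] [{'centre': [0.5151, -0.0225, 0.1321], 'conf': 0.62}]
[{'centre': [0.5119, 0.1584, 0.1662], 'conf': 0.51}] [{'centre': [0.5131, -0.0251, 0.1291], 'conf': 0.59}]
```

View pics/c1.png

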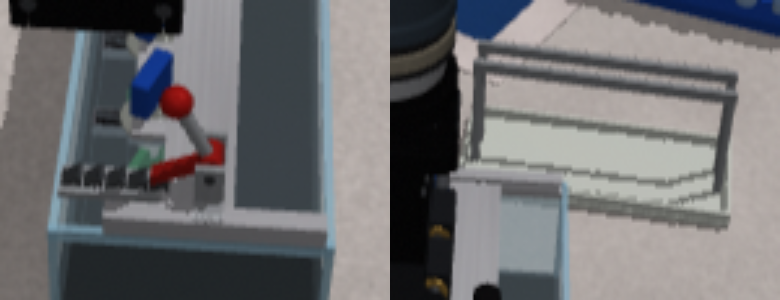

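The move was refused because every row needs `rot`, so the crop shows the pawl still down, with its ball at crop (177,101). The rack rails are also clear at right. Repeating the push.

apply_moves:
  series:
    - {"offset":[0,0.1,-3.5],"rot":[0,0,0]}
    - {"offset":[0,0.1,-7.2],"rot":[0,0,0]}
    - {"offset":[0,0.1,-7.2],"rot":[0,0,0]}
    - {"offset":[-1,-0.1,-7.2],"rot":[0,0,0]}
    - {"offset":[-2,-0.2,-7.2],"rot":[0,0,0]}
    - {"offset":[-2.6,-0.3,-7.2],"rot":[0,0,0]}
    - {"offset":[-3.2,-0.4,-7.2],"rot":[0,0,0]}
    - {"offset":[-3.8,-0.5,-7.2],"rot":[0,0,0]}
    - {"offset":[-4.4,-0.6,-7.2],"rot":[0,0,0]}
    - {"offset":[-5,-0.7,-7.2],"rot":[0,0,0]}
    - {"offset":[-5.4,-0.8,-7.2],"rot":[0,0,0]}
    - {"offset":[-5.4,-0.8,-7.2],"rot":[0,0,0]}
    - {"offset":[-4,-0.7,-7.2],"rot":[0,0,0]}
    - {"offset":[-2,-0.5,-4.2],"rot":[0,0,0]}
    - {"offset":[0,0,0],"rot":[0,0,0]}
    - {"offset":[0,0,0],"rot":[0,0,0]}

```text
time: 4.9
position: [0.5493, 0.1669, 0.2502]
tool_rot: [0.997, 0.08, 0.007, -0.0]
ft_force: [1.2, -0.3, -0.2]
grip_width: 0.0005
grip_force: 0.0
```

```bash
python3 - <<'E'
from h import *
im=save("side","s1");print(nets.spot_point("side","pawl_ball"))
t=save("top","t1");print(nets.spot_point("top","pawl_ball"));print(get_obs()["position"])
E
```

```text
[{'centre': [0.4705, 0.1605, 0.1604], 'conf': 0.57}]
[{'centre': [0.4743, 0.1522, 0.1674], 'conf': 0.62}, {'centre': [0.5497, -0.0178, -0.0007], 'conf': 0.29}]
[0.54112632 0.16598818 0.24326146]
```

apply_moves:
  series:
    - {"offset":[-2.9,-19,0],"rot":[0,0,0]}
    - {"offset":[-2.9,-19,0],"rot":[0,0,0]}
    - {"offset":[-2.9,-19,0],"rot":[0,0,0]}
    - {"offset":[-2.9,-19,0],"rot":[0,0,0]}
    - {"offset":[-2.9,-19,0],"rot":[0,0,0]}
    - {"offset":[-2.9,-19,-4],"rot":[0,0,0]}
    - {"offset":[-2.9,-19,-8],"rot":[0,0,0]}
    - {"offset":[-2.9,-19,-10],"rot":[0,0,0]}
    - {"offset":[-2.9,-19,-11.7],"rot":[0,0,0]}
    - {"offset":[-2.9,-19,-11.7],"rot":[0,0,0]}
    - {"offset":[-2.9,-19,-11.7],"rot":[0,0,0]}
  hand: 0.6

```text
time: 6.2
position: [0.5127, -0.0228, 0.1266]
tool_rot: [0.997, 0.081, -0.002, -0.001]
ft_force: [0.0, 0.2, -1.1]
grip_width: 0.0521
grip_force: 0.0
```

apply_moves:
  series:
    - {"offset":[0,0,0],"rot":[0,0,0]}
    - {"offset":[0,0,0],"rot":[0,0,0]}
    - {"offset":[0,0,0],"rot":[0,0,0]}
    - {"offset":[0,0,0],"rot":[0,0,0]}
    - {"offset":[0,0,0],"rot":[0,0,0]}
  hand: 0
  newtons: 20

```text
time: 6.7
position: [0.5146, -0.0261, 0.1279]
tool_rot: [0.997, 0.082, 0.001, 0.003]
ft_force: [-1.4, -17.8, -2.9]
grip_width: 0.0204
grip_force: 8.5
```

apply_moves:
  series:
    - {"offset":[-0.5,-0.3,0],"rot":[0,0,0]}
    - {"offset":[-1,-0.4,0],"rot":[0,0,0]}
    - {"offset":[-1.5,-0.5,0],"rot":[0,0,0]}
    - {"offset":[-2,-0.55,0],"rot":[0,0,0]}
    - {"offset":[-2.5,-0.65,0],"rot":[0,0,0]}
    - {"offset":[-3,-0.7,0],"rot":[0,0,0]}
    - {"offset":[-3.5,-0.8,0],"rot":[0,0,0]}
    - {"offset":[-4,-0.9,0],"rot":[0,0,0]}
    - {"offset":[-4.4,-1,0],"rot":[0,0,0]}
    - {"offset":[-4.6,-1,0],"rot":[0,0,0]}
    - {"offset":[-4.6,-1,0],"rot":[0,0,0]}

```text
time: 7.8
position: [0.4701, -0.0338, 0.1279]
tool_rot: [0.997, 0.079, 0.003, 0.0]
ft_force: [6.4, -0.5, 0.4]
grip_width: 0.0195
grip_force: 20.0
```

apply_moves:
  series:
    - {"offset":[0.2,0,0],"rot":[0,0,0]}
    - {"offset":[0.2,0,0],"rot":[0,0,0]}
    - {"offset":[0.2,0,0],"rot":[0,0,0]}
    - {"offset":[0.2,0,4],"rot":[0,0,0]}
    - {"offset":[0.2,0,8],"rot":[0,0,0]}
    - {"offset":[10.8,-11.2,8],"rot":[0,0,-78]}
    - {"offset":[10.8,-11.2,8],"rot":[0,0,-78]}
    - {"offset":[10.8,-11.2,8],"rot":[0,0,-78]}
    - {"offset":[10.8,-11.2,8],"rot":[0,0,-78]}
    - {"offset":[10.8,-11.2,8],"rot":[0,0,-78]}
    - {"offset":[10.8,-11.2,8],"rot":[0,0,-78]}
    - {"offset":[10.8,-11.2,8],"rot":[0,0,-78]}
    - {"offset":[10.8,-11.2,8],"rot":[0,0,-78]}
    - {"offset":[10.8,-11.2,8],"rot":[0,0,-78]}
    - {"offset":[10.8,-11.2,8],"rot":[0,0,-78]}
    - {"offset":[10.8,-11.2,8],"rot":[0,0,-78]}
    - {"offset":[10.8,-11.2,4],"rot":[0,0,-78]}
    - {"offset":[10.8,-11.2,1.5],"rot":[0,0,-78]}
    - {"offset":[10.8,-11.2,0.3],"rot":[0,0,-78]}
    - {"offset":[10.8,-11.2,0.3],"rot":[0,0,-78]}
  hand: 0.4

```text
time: 9.8
position: [0.5745, -0.1452, 0.1287]
tool_rot: [0.825, -0.564, -0.002, 0.0]
ft_force: [-0.6, -0.2, 0.8]
grip_width: 0.0348
grip_force: 0.0
```

apply_moves:
  series:
    - {"offset":[0,0,0],"rot":[0,0,0]}
    - {"offset":[0,0,0],"rot":[0,0,0]}
    - {"offset":[0,0,0],"rot":[0,0,0]}
    - {"offset":[0,0,0],"rot":[0,0,0]}
  hand: 0
  newtons: 20

```text
time: 10.2
position: [0.5764, -0.1461, 0.1316]
tool_rot: [0.825, -0.565, 0.001, -0.0]
ft_force: [-0.1, -0.1, 2.0]
grip_width: 0.012
grip_force: 20.0
```

```bash
cat >> h.py <<'E'
def st():
    o=get_obs();x,y,z,w=o["tool_rot"]
    from scipy.spatial.transform import Rotation as R
    a=R.from_quat(o["tool_rot"]).apply([1,0,0])
    print(round(o["time"],1),np.round(o["position"],4),"alpha",round(np.degrees(np.arctan2(a[1],a[0])),1),"F",np.round(o["ft_force"],1),"M",np.round(o["moment"],2),"w",round(o["grip_width"],4),"q6",round(o["q"][5],2))
E
python3 -c "
from h import *
st();k=nets.spot_point('top','keeper_knob');print(k)"
```

```text
10.2 [ 0.5764 -0.1461  0.1316] alpha -68.8 F [-0.1 -0.1  2. ] M [0.12 0.12 0.01] w 0.012 q6 2.34
[{'centre': [0.3711, -0.0767, -0.0005], 'conf': 0.62}, {'centre': [0.5139, -0.0218, 0.1261], 'conf': 0.58}]
```

apply_moves:
  series:
    - {"offset":[0,0,0.3],"rot":[0,0,0]}
    - {"offset":[0,0,0.3],"rot":[0,0,8]}
    - {"offset":[0,0,0.3],"rot":[0,0,16]}
    - {"offset":[0,0,0.3],"rot":[0,0,24]}
    - {"offset":[0,0,0.3],"rot":[0,0,32]}
    - {"offset":[0,0,0.3],"rot":[0,0,40]}
    - {"offset":[0,0,0.3],"rot":[0,0,48]}
    - {"offset":[0,0,0.3],"rot":[0,0,56]}
    - {"offset":[0,0,0.3],"rot":[0,0,64]}
    - {"offset":[0,0,0.3],"rot":[0,0,72]}
    - {"offset":[0,0,0.3],"rot":[0,0,78]}
    - {"offset":[0,0,0.3],"rot":[0,0,78]}
    - {"offset":[0,0,0.3],"rot":[0,0,78]}
    - {"offset":[0,0,0.9],"rot":[0,0,78]}
    - {"offset":[0,0,1.5],"rot":[0,0,78]}
    - {"offset":[0,0,2],"rot":[0,0,78]}

```text
time: 11.85
position: [0.5761, -0.146, 0.1514]
tool_rot: [0.997, 0.08, 0.0, 0.0]
ft_force: [1.7, -1.0, 0.3]
grip_width: 0.0118
grip_force: 20.0
```

```bash
python3 -c "
from h import *
st()"
```

```text
11.8 [ 0.5761 -0.146   0.1514] alpha 9.2 F [ 1.7 -1.   0.3] M [0.   0.   0.01] w 0.0118 q6 0.97
```

apply_moves:
  series:
    - {"offset":[0,0,3],"rot":[0,0,0]}
    - {"offset":[0,0,6],"rot":[0,0,0]}
    - {"offset":[0,0,9],"rot":[0,0,0]}
    - {"offset":[0,0,10.5],"rot":[0,0,0]}
    - {"offset":[0,0,10.5],"rot":[0,0,0]}
    - {"offset":[0,0,10.5],"rot":[0,0,0]}

```text
time: 12.45
position: [0.5755, -0.1457, 0.2556]
tool_rot: [0.997, 0.08, 0.0, 0.0]
ft_force: [-1.5, 0.1, -1.1]
grip_width: 0.0119
grip_force: 20.0
```

```bash
cat >> h.py <<'E'
def blade(n):
    "held coupon: crop + green extent in blade x / z (mm from origin)"
    im=save("side",n);st();o=get_obs();p=o["position"]
    from scipy.spatial.transform import Rotation as R
    a=R.from_quat(o["tool_rot"]).apply([1,0,0]);org=p-[0,0,.041]
    m=np.zeros((11,))
    hs=cv2.cvtColor(im,cv2.COLOR_RGB2HSV)
    print("rows: depth below origin; hue/sat at x=-32..32")
    for d in(20,27,34,40,48,56,60,66):
        X=[org+a*x/1e3-[0,0,d/1e3] for x in range(-36,37,6)]
        uv=proj("side",X).round().astype(int)
        print(d,["G" if (35<hs[v,u,0]<90 and hs[v,u,1]>90) else "." for u,v in uv])
    u,v=proj("side",[org])[0].astype(int)
    return cv2.resize(im[v-45:v+75,u-60:u+60],None,fx=4,fy=4)[:,:,::-1]
E
python3 -c "
from h import *
cv2.imwrite('pics/b1.png',blade('s2'))"
```

```text
12.5 [ 0.5751 -0.1455  0.2547] alpha 9.2 F [ 0.3  0.3 -1.3] M [ 0.05  0.05 -0.02] w 0.0122 q6 0.97
rows: depth below origin; hue/sat at x=-32..32
20 ['.', '.', 'G', 'G', 'G', '.', '.', '.', 'G', 'G', 'G', '.', '.']
27 ['.', '.', 'G', 'G', 'G', 'G', '.', 'G', 'G', 'G', 'G', '.', '.']
34 ['.', '.', 'G', 'G', 'G', 'G', 'G', 'G', 'G', 'G', 'G', '.', '.']
40 ['.', 'G', 'G', 'G', 'G', 'G', 'G', 'G', 'G', 'G', 'G', '.', '.']
48 ['.', 'G', 'G', 'G', 'G', 'G', 'G', 'G', 'G', 'G', 'G', '.', '.']
56 ['.', '.', 'G', 'G', 'G', 'G', 'G', 'G', 'G', 'G', 'G', '.', '.']
60 ['.', '.', 'G', 'G', 'G', 'G', 'G', 'G', 'G', 'G', 'G', '.', '.']
66 ['.', '.', '.', '.', '.', '.', '.', '.', '.', '.', '.', '.', '.']
```

View pics/b1.png

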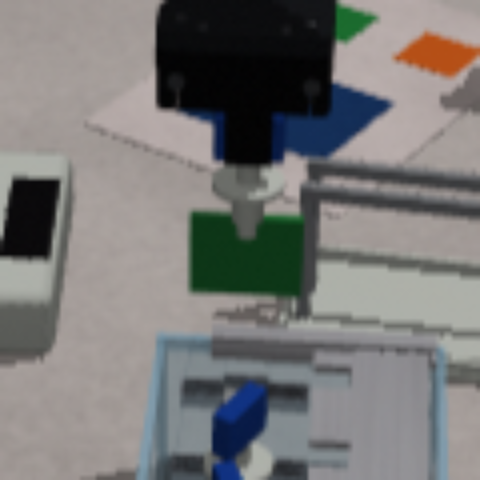

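The blade is a full 56 mm rectangle at crop (190–303, 212–292), so this coupon is whole. I'll check the rack line from the side camera before hanging it.

```bash
python3 - <<'E'
from h import *
f=lambda u,v:[310+(u-390)/2.6-.4,140+v/3-.4]
for a,b in(((480,45),(737,74)),((475,64),(735,93))):
    p,q=[onz("side",f(*w),.1) for w in(a,b)];print(p,q,np.linalg.norm(p-q),np.degrees(np.arctan2(*(p-q)[[1,0]])))
im=cv2.imread("pics/side0.png");M=np.array([.467,-.3555,.1])
c=np.cos(np.radians(2.1));s=np.sin(np.radians(2.1))
for nm in("side0","top0"):
    cam=nm[:-1];im=cv2.imread(f"pics/{nm}.png");r=(140,230,320,460) if cam=="side" else (220,345,400,520)
    S=6 if cam=="side" else 5
    z=cv2.resize(im[r[0]:r[1],r[2]:r[3]],None,fx=S,fy=S)
    for y in(-.018,-.011,.011,.018):
        P=[M+[x*c-y*s,x*s+y*c,0] for x in(-.118,.118)]
        q=((proj(cam,P)-[r[2],r[0]]+.5)*S).astype(int);cv2.line(z,q[0].tolist(),q[1].tolist(),(0,0,255),1)
    cv2.imwrite(f"pics/o_{cam}.png",z)
a=cv2.imread("pics/o_side.png");b=cv2.imread("pics/o_top.png");a=cv2.resize(a,(800,514))[:320,150:800];b=b[:,:]
h=min(600-320,b.shape[0]);cv2.imwrite("pics/ov.png",np.vstack([a,cv2.copyMakeBorder(cv2.rotate(b[10:600,150:430],cv2.ROTATE_90_CLOCKWISE)[:280],0,0,0,650-590,cv2.BORDER_CONSTANT)]))
E
```

```text
[ 0.5782643  -0.35897024  0.1       ] [ 0.34727483 -0.37236094  0.1       ] 0.23137728675635194 3.317782793017968
[ 0.57737114 -0.33015367  0.1       ] [ 0.34761802 -0.34454972  0.1       ] 0.23020370125758483 3.5853948119156644
```

View pics/ov.png

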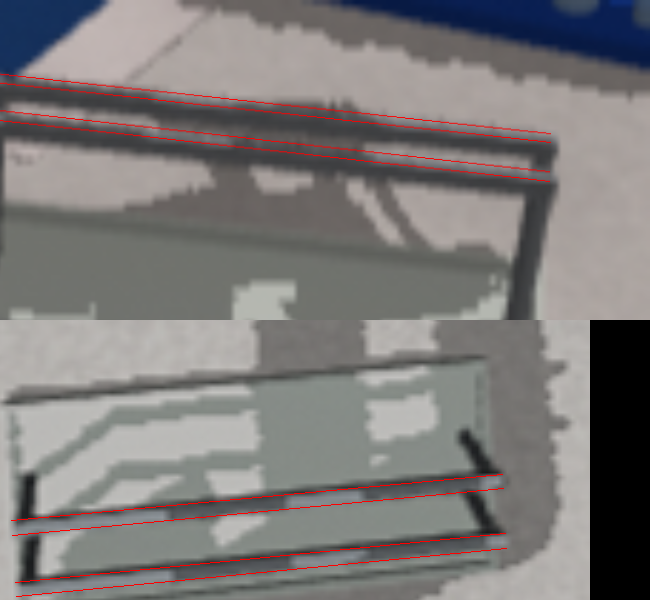

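The overlay says the rails sit about 1–4 mm further to +y than my model. That puts the gap centre at about y = -0.353 at x = 0.467, with yaw about 2.7°. I'll go over the rack and lower the blade partway, watching the force.

apply_moves:
  series:
    - {"offset":[-1,-5,0],"rot":[0,0,-1.5]}
    - {"offset":[-2,-10,0],"rot":[0,0,-3]}
    - {"offset":[-3,-15,0],"rot":[0,0,-4.5]}
    - {"offset":[-3.9,-20.4,0],"rot":[0,0,-6.5]}
    - {"offset":[-3.9,-20.4,0],"rot":[0,0,-6.5]}
    - {"offset":[-3.9,-20.4,0],"rot":[0,0,-6.5]}
    - {"offset":[-3.9,-20.4,-3],"rot":[0,0,-6.5]}
    - {"offset":[-3.9,-20.4,-4.5],"rot":[0,0,-6.5]}
    - {"offset":[-3.9,-20.4,-5.5],"rot":[0,0,-6.5]}
    - {"offset":[-3.9,-20.4,-6.6],"rot":[0,0,-6.5]}
    - {"offset":[-3.9,-20.4,-7.6],"rot":[0,0,-6.5]}
    - {"offset":[-3.9,-20.4,-7.6],"rot":[0,0,-6.5]}

```text
time: 13.7
position: [0.536, -0.3478, 0.1773]
tool_rot: [1.0, 0.024, -0.002, -0.002]
ft_force: [-0.6, -0.1, -0.7]
grip_width: 0.0119
grip_force: 20.0
```

```bash
python3 -c "
from h import *
st()
im=save('side','s3');cv2.imwrite('pics/r1.png',cv2.resize(im[100:230,310:470],None,fx=4.5,fy=4.5)[:,:,::-1])"
```

```text
13.7 [ 0.536  -0.3478  0.1773] alpha 2.8 F [-0.6 -0.1 -0.7] M [0.03 0.06 0.05] w 0.0119 q6 0.77
```

View pics/r1.png

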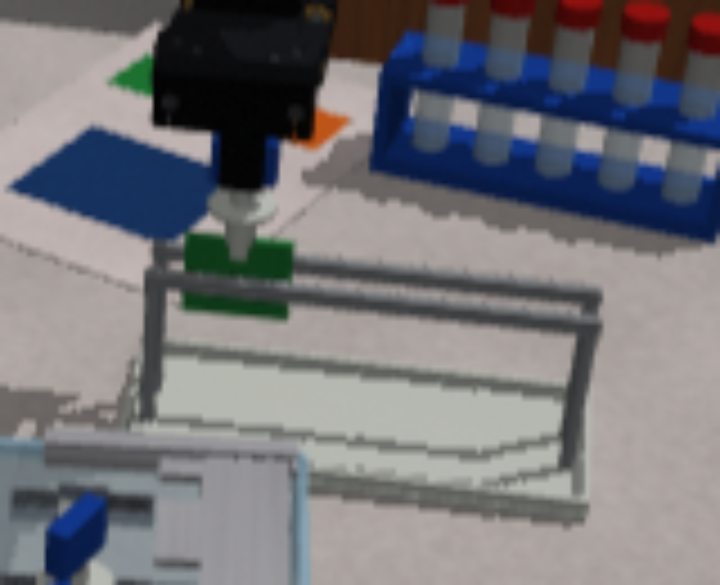

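The blade (crop x 185–293) sits between the rails with no contact force. A short sideways probe will centre it.

apply_moves:
  series:
    - {"offset":[0,0.4,0],"rot":[0,0,0]}
    - {"offset":[0,0.7,0],"rot":[0,0,0]}
    - {"offset":[0,0.8,0],"rot":[0,0,0]}
    - {"offset":[0,0.8,0],"rot":[0,0,0]}
    - {"offset":[0,0.8,0],"rot":[0,0,0]}

```text
time: 14.25
position: [0.5374, -0.3446, 0.1805]
tool_rot: [1.0, 0.024, 0.001, 0.003]
ft_force: [0.2, -5.0, -3.3]
grip_width: 0.0118
grip_force: 20.0
```

apply_moves:
  series:
    - {"offset":[0,-0.5,0],"rot":[0,0,0]}
    - {"offset":[0,-1,0],"rot":[0,0,0]}
    - {"offset":[0,-1.4,0],"rot":[0,0,0]}
    - {"offset":[0,-1.6,0],"rot":[0,0,0]}
    - {"offset":[0,-1.6,0],"rot":[0,0,0]}
    - {"offset":[0,-1.6,0],"rot":[0,0,0]}

```text
time: 14.85
position: [0.5368, -0.3575, 0.1795]
tool_rot: [1.0, 0.024, -0.0, -0.0]
ft_force: [-0.5, 1.1, -1.6]
grip_width: 0.0117
grip_force: 20.0
```

apply_moves:
  series:
    - {"offset":[0,-0.2,0],"rot":[0,0,0]}
    - {"offset":[0,-0.4,0],"rot":[0,0,0]}
    - {"offset":[0,-0.4,0],"rot":[0,0,0]}
    - {"offset":[0,-0.4,0],"rot":[0,0,0]}

```text
time: 15.25
position: [0.5368, -0.3618, 0.1795]
tool_rot: [1.0, 0.024, -0.0, -0.0]
ft_force: [-0.3, 0.2, -1.6]
grip_width: 0.0119
grip_force: 20.0
```

apply_moves:
  series:
    - {"offset":[0,-0.2,0],"rot":[0,0,0]}
    - {"offset":[0,-0.3,0],"rot":[0,0,0]}
    - {"offset":[0,-0.3,0],"rot":[0,0,0]}

```text
time: 15.55
position: [0.5367, -0.3637, 0.1794]
tool_rot: [1.0, 0.023, -0.0, -0.001]
ft_force: [0.9, 3.2, 1.5]
grip_width: 0.012
grip_force: 20.0
```

apply_moves:
  series:
    - {"offset":[0,0.6,0],"rot":[0,0,0]}
    - {"offset":[0,1.1,0],"rot":[0,0,0]}
    - {"offset":[0,1.1,-1],"rot":[0,0,0]}
    - {"offset":[0,1.1,-2],"rot":[0,0,0]}
    - {"offset":[0,1.1,-2.7],"rot":[0,0,0]}
    - {"offset":[0,1.1,-3.2],"rot":[0,0,0]}
    - {"offset":[0,1.1,-3.6],"rot":[0,0,0]}
    - {"offset":[0,1.1,-3.8],"rot":[0,0,0]}
    - {"offset":[0,1.1,-3.8],"rot":[0,0,0]}

```text
time: 16.45
position: [0.5368, -0.3539, 0.1412]
tool_rot: [1.0, 0.024, -0.0, -0.0]
ft_force: [-0.2, 0.0, 0.6]
grip_width: 0.0119
grip_force: 20.0
```

apply_moves:
  series:
    - {"offset":[0,0,-0.1],"rot":[0,0,0]}
    - {"offset":[0,0,-0.1],"rot":[0,0,0]}
    - {"offset":[0,0,-0.1],"rot":[0,0,0]}
    - {"offset":[0,0,4],"rot":[0,0,0]}
    - {"offset":[0,0,8],"rot":[0,0,0]}
    - {"offset":[2.9,27.1,8],"rot":[0,0,68]}
    - {"offset":[2.9,27.1,8],"rot":[0,0,68]}
    - {"offset":[2.9,27.1,8],"rot":[0,0,68]}
    - {"offset":[2.9,27.1,8],"rot":[0,0,68]}
    - {"offset":[2.9,27.1,8],"rot":[0,0,68]}
    - {"offset":[2.9,27.1,8],"rot":[0,0,68]}
    - {"offset":[2.9,27.1,8],"rot":[0,0,68]}
    - {"offset":[2.9,27.1,8],"rot":[0,0,68]}
    - {"offset":[2.9,27.1,8],"rot":[0,0,68]}
    - {"offset":[2.9,27.1,8],"rot":[0,0,68]}
    - {"offset":[2.9,27.1,4],"rot":[0,0,68]}
    - {"offset":[2.9,27.1,1],"rot":[0,0,68]}
    - {"offset":[2.9,27.1,-1],"rot":[0,0,68]}
    - {"offset":[2.9,27.1,-1],"rot":[0,0,68]}
    - {"offset":[2.9,27.1,-1],"rot":[0,0,68]}
  hand: 0.4

```text
time: 18.45
position: [0.5661, -0.0832, 0.1317]
tool_rot: [0.816, 0.578, 0.0, -0.0]
ft_force: [0.1, -0.3, -0.3]
grip_width: 0.0347
grip_force: 0.0
```

apply_moves:
  series:
    - {"offset":[0,0,0],"rot":[0,0,0]}
    - {"offset":[0,0,0],"rot":[0,0,0]}
    - {"offset":[0,0,0],"rot":[0,0,0]}
    - {"offset":[0,0,0],"rot":[0,0,0]}
  hand: 0

```text
time: 18.85
position: [0.5661, -0.0829, 0.1324]
tool_rot: [0.816, 0.579, 0.0, 0.0]
ft_force: [-0.9, -0.1, 2.1]
grip_width: 0.0118
grip_force: 20.0
```

```bash
python3 -c "
from h import *
st()
save('side','s4');print(nets.spot_point('side','coupon_a'))"
```

```text
18.9 [ 0.5661 -0.0829  0.1324] alpha 70.7 F [-0.9 -0.1  2.1] M [0.06 0.12 0.07] w 0.0118 q6 -0.0
[{'centre': [0.5342, -0.3537, 0.1045], 'conf': 0.95}, {'centre': [0.5434, 0.0405, 0.089], 'conf': 0.78}, {'centre': [0.567, -0.0854, 0.0876], 'conf': 0.74}, {'centre': [0.7293, 0.1425, -0.0022], 'conf': 0.71}, {'centre': [0.5303, 0.1085, 0.0908], 'conf': 0.64}, {'centre': [0.5536, -0.0191, 0.0901], 'conf': 0.61}, {'centre': [0.7332, 0.0263, 0.0056], 'conf': 0.18}]
```

apply_moves:
  series:
    - {"offset":[0,0,0.3],"rot":[0,0,0]}
    - {"offset":[0,0,0.3],"rot":[0,0,-8]}
    - {"offset":[0,0,0.3],"rot":[0,0,-16]}
    - {"offset":[0,0,0.3],"rot":[0,0,-24]}
    - {"offset":[0,0,0.3],"rot":[0,0,-32]}
    - {"offset":[0,0,0.3],"rot":[0,0,-40]}
    - {"offset":[0,0,0.3],"rot":[0,0,-48]}
    - {"offset":[0,0,0.3],"rot":[0,0,-56]}
    - {"offset":[0,0,0.3],"rot":[0,0,-61.5]}
    - {"offset":[0,0,0.3],"rot":[0,0,-61.5]}
    - {"offset":[0,0,0.3],"rot":[0,0,-61.5]}
    - {"offset":[0,0,0.8],"rot":[0,0,-61.5]}
    - {"offset":[0,0,1.5],"rot":[0,0,-61.5]}
    - {"offset":[0,0,3],"rot":[0,0,-61.5]}
    - {"offset":[0,0,5],"rot":[0,0,-61.5]}
    - {"offset":[0,0,8],"rot":[0,0,-61.5]}
    - {"offset":[0,0,11],"rot":[0,0,-61.5]}
    - {"offset":[0,0,12.5],"rot":[0,0,-61.5]}
    - {"offset":[0,0,12.5],"rot":[0,0,-61.5]}
    - {"offset":[0,0,12.5],"rot":[0,0,-61.5]}

```text
time: 20.95
position: [0.5655, -0.0827, 0.2567]
tool_rot: [0.997, 0.08, 0.0, 0.0]
ft_force: [-0.1, 0.2, -1.0]
grip_width: 0.0116
grip_force: 20.0
```

```bash
python3 -c "
from h import *
blade('s5')"
```

```text
21.0 [ 0.5651 -0.0826  0.2559] alpha 9.2 F [-0.5 -0.4 -0.4] M [ 0.02  0.04 -0.01] w 0.0119 q6 1.07
rows: depth below origin; hue/sat at x=-32..32
20 ['.', '.', 'G', 'G', 'G', '.', '.', '.', '.', '.', '.', '.', '.']
27 ['.', '.', 'G', 'G', 'G', '.', '.', 'G', '.', '.', '.', '.', '.']
34 ['.', '.', 'G', 'G', 'G', 'G', 'G', '.', '.', '.', '.', '.', '.']
40 ['.', 'G', 'G', 'G', 'G', 'G', 'G', '.', '.', '.', '.', '.', '.']
48 ['.', 'G', 'G', 'G', 'G', 'G', 'G', '.', '.', '.', '.', '.', '.']
56 ['.', 'G', 'G', 'G', 'G', 'G', 'G', '.', '.', '.', '.', '.', '.']
60 ['.', '.', 'G', 'G', 'G', 'G', 'G', '.', '.', '.', '.', '.', '.']
66 ['.', '.', '.', '.', '.', '.', '.', '.', '.', '.', '.', '.', '.']
```

This one has only the -x wing, so it is broken and goes to the bin. I'll check where the bin is now.

```bash
cat >> h.py <<'E'
def binpos():
    for c in("top","side"):
        save(c,"tmp"+c);print(c,[(np.round(d["centre"],4).tolist(),round(d["conf"],2)) for d in nets.spot_point(c,"bin")])
E
python3 -c "
from h import *
binpos()
im=cv2.imread('pics/tmptop.png');b=cv2.imread('pics/tmpside.png')
cv2.imwrite('pics/bn.png',np.hstack([cv2.resize(im[200:360,120:420],(450,240)),cv2.resize(b[360:480,200:400],(340,240))]))"
```

```text
top [([0.464, 0.3664, 0.0021], 0.92)]
side [([0.466, 0.3634, 0.0009], 0.63), ([0.7355, 0.029, 0.0062], 0.23)]
```

View pics/bn.png

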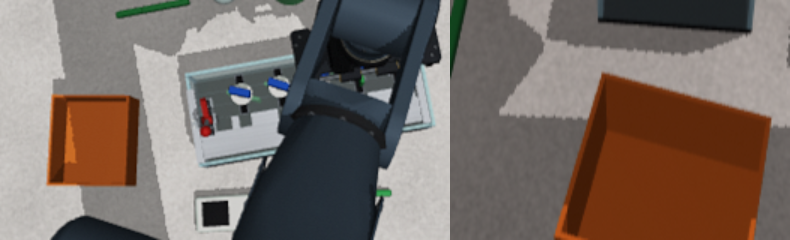

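The bin has not moved. Carrying the coupon over, raised to clear the pawl.

apply_moves:
  series:
    - {"offset":[0,0,4],"rot":[0,0,0]}
    - {"offset":[-1.2,4.5,4],"rot":[0,0,0]}
    - {"offset":[-2.4,9,4],"rot":[0,0,0]}
    - {"offset":[-3.6,13.5,4],"rot":[0,0,0]}
    - {"offset":[-5,18,4],"rot":[0,0,0]}
    - {"offset":[-6.2,22.5,4],"rot":[0,0,0]}
    - {"offset":[-7.5,27,4],"rot":[0,0,0]}
    - {"offset":[-8.8,31.5,4],"rot":[0,0,0]}
    - {"offset":[-10,36,4],"rot":[0,0,0]}
    - {"offset":[-11.3,40.5,4],"rot":[0,0,0]}
    - {"offset":[-12.6,44.6,4],"rot":[0,0,0]}
    - {"offset":[-12.6,44.6,3],"rot":[-7,-1.1,0]}
    - {"offset":[-12.6,44.6,0],"rot":[-14,-2.2,0]}
    - {"offset":[-12.6,44.6,-4],"rot":[-19.7,-3.2,0]}
    - {"offset":[-12.6,44.6,-8],"rot":[-19.7,-3.2,0]}
    - {"offset":[-12.6,44.6,-11],"rot":[-19.7,-3.2,0]}
    - {"offset":[-12.6,44.6,-13],"rot":[-19.7,-3.2,0]}
    - {"offset":[-12.6,44.6,-14.6],"rot":[-19.7,-3.2,0]}
    - {"offset":[-12.6,44.6,-14.6],"rot":[-19.7,-3.2,0]}

```text
time: 23.1
position: [0.4386, 0.3622, 0.108]
tool_rot: [0.981, 0.079, 0.012, 0.174]
ft_force: [-0.8, 0.4, -0.4]
grip_width: 0.0119
grip_force: 20.0
```

```bash
python3 -c "
from h import *
st();binpos()
b=cv2.imread('pics/tmpside.png');cv2.imwrite('pics/b2.png',cv2.resize(b[300:480,180:420],None,fx=2.5,fy=2.5))"
```

```text
23.1 [0.4386 0.3622 0.108 ] alpha 9.2 F [-0.8  0.4 -0.4] M [ 0.21  0.13 -0.  ] w 0.0119 q6 2.26
top [([0.4643, 0.3662, -0.0011], 0.87)]
side [([0.4621, 0.3609, -0.0018], 0.87)]
```

View pics/b2.png

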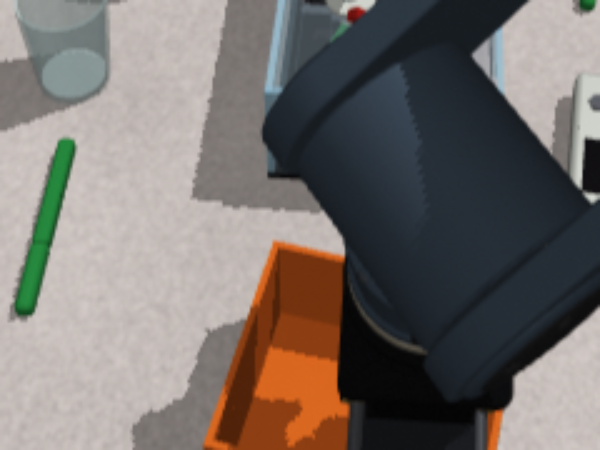

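The gripper is inside the bin footprint with no contact. Releasing and backing out.

apply_moves:
  series:
    - {"offset":[0,0,0],"rot":[0,0,0]}
    - {"offset":[0,0,0],"rot":[0,0,0]}
    - {"offset":[0,0,0],"rot":[0,0,0]}
    - {"offset":[0,0.7,2],"rot":[0,0,0]}
    - {"offset":[0,1.4,4],"rot":[0,0,0]}
    - {"offset":[0,1.4,8],"rot":[7,1.1,0]}
    - {"offset":[0,0,12],"rot":[14,2.2,0]}
    - {"offset":[0,0,14],"rot":[19.7,3.2,0]}
    - {"offset":[0,0,14],"rot":[19.7,3.2,0]}
  hand: 0.4

```text
time: 24.2
position: [0.4421, 0.362, 0.2549]
tool_rot: [0.997, 0.078, 0.004, -0.002]
ft_force: [0.3, 0.5, 0.0]
grip_width: 0.0346
grip_force: 0.0
```

apply_moves:
  series:
    - {"offset":[11.6,-38.3,0],"rot":[0,0,-71]}
    - {"offset":[11.6,-38.3,0],"rot":[0,0,-71]}
    - {"offset":[11.6,-38.3,0],"rot":[0,0,-71]}
    - {"offset":[11.6,-38.3,0],"rot":[0,0,-71]}
    - {"offset":[11.6,-38.3,0],"rot":[0,0,-71]}
    - {"offset":[11.6,-38.3,0],"rot":[0,0,-71]}
    - {"offset":[11.6,-38.3,0],"rot":[0,0,-71]}
    - {"offset":[11.6,-38.3,0],"rot":[0,0,-71]}
    - {"offset":[11.6,-38.3,0],"rot":[0,0,-71]}
    - {"offset":[11.6,-38.3,0],"rot":[0,0,-71]}
    - {"offset":[11.6,-38.3,0],"rot":[0,0,-71]}
    - {"offset":[11.6,-38.3,-4],"rot":[0,0,-71]}
    - {"offset":[11.6,-38.3,-8],"rot":[0,0,-71]}
    - {"offset":[11.6,-38.3,-10.5],"rot":[0,0,-71]}
    - {"offset":[11.6,-38.3,-11.9],"rot":[0,0,-71]}
    - {"offset":[11.6,-38.3,-11.9],"rot":[0,0,-71]}
    - {"offset":[11.6,-38.3,-11.9],"rot":[0,0,-71]}

```text
time: 25.9
position: [0.5557, -0.0185, 0.1315]
tool_rot: [0.859, -0.512, -0.0, 0.0]
ft_force: [-0.4, -0.8, 1.2]
grip_width: 0.0347
grip_force: 0.0
```

apply_moves:
  series:
    - {"offset":[0,0,0],"rot":[0,0,0]}
    - {"offset":[0,0,0],"rot":[0,0,0]}
    - {"offset":[0,0,0],"rot":[0,0,0]}
    - {"offset":[0,0,0],"rot":[0,0,0]}
  hand: 0

```text
time: 26.3
position: [0.5561, -0.0199, 0.1322]
tool_rot: [0.858, -0.514, 0.001, -0.0]
ft_force: [-0.1, 0.3, 3.5]
grip_width: 0.012
grip_force: 20.0
```

```bash
python3 -c "
from h import *
st();binpos()
b=cv2.imread('pics/tmptop.png');c=cv2.imread('pics/tmpside.png');cv2.imwrite('pics/b3.png',np.hstack([cv2.resize(b[240:350,130:240],(400,400)),cv2.resize(c[380:480,240:400],(400,400))]))"
```

```text
26.3 [ 0.5561 -0.0199  0.1322] alpha -61.8 F [-0.1  0.3  3.5] M [0.16 0.06 0.03] w 0.012 q6 2.41
top [([0.4648, 0.364, -0.0037], 0.98)]
side [([0.4657, 0.3595, 0.0019], 0.56)]
```

View pics/b3.png

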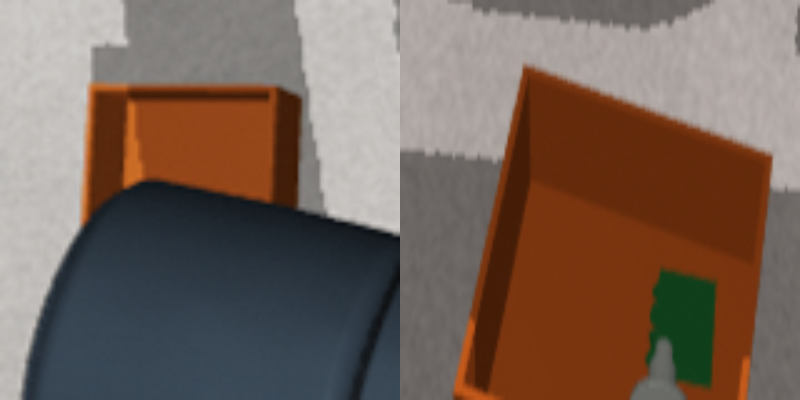

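The broken coupon is lying in the bin, with its green blade at (690,325) in the right half. The third coupon is gripped, so I'm turning it to 9.2° and lifting.

apply_moves:
  series:
    - {"offset":[0,0,0.3],"rot":[0,0,0]}
    - {"offset":[0,0,0.3],"rot":[0,0,8]}
    - {"offset":[0,0,0.3],"rot":[0,0,16]}
    - {"offset":[0,0,0.3],"rot":[0,0,24]}
    - {"offset":[0,0,0.3],"rot":[0,0,32]}
    - {"offset":[0,0,0.3],"rot":[0,0,40]}
    - {"offset":[0,0,0.3],"rot":[0,0,48]}
    - {"offset":[0,0,0.3],"rot":[0,0,56]}
    - {"offset":[0,0,0.3],"rot":[0,0,64]}
    - {"offset":[0,0,0.3],"rot":[0,0,71]}
    - {"offset":[0,0,0.3],"rot":[0,0,71]}
    - {"offset":[0,0,0.3],"rot":[0,0,71]}
    - {"offset":[0,0,0.8],"rot":[0,0,71]}
    - {"offset":[0,0,1.5],"rot":[0,0,71]}
    - {"offset":[0,0,4],"rot":[0,0,71]}
    - {"offset":[0,0,8],"rot":[0,0,71]}
    - {"offset":[0,0,11],"rot":[0,0,71]}
    - {"offset":[0,0,12.5],"rot":[0,0,71]}
    - {"offset":[0,0,12.5],"rot":[0,0,71]}
    - {"offset":[0,0,12.5],"rot":[0,0,71]}

```text
time: 28.5
position: [0.5555, -0.0197, 0.2567]
tool_rot: [0.997, 0.08, 0.0, 0.0]
ft_force: [0.2, 0.4, -0.7]
grip_width: 0.0121
grip_force: 20.0
```

```bash
python3 -c "
from h import *
blade('s6')"
```

```text
28.6 [ 0.555  -0.0196  0.2559] alpha 9.2 F [-0.1 -0.4  0. ] M [0.07 0.   0.01] w 0.012 q6 1.17
rows: depth below origin; hue/sat at x=-32..32
20 ['.', '.', 'G', 'G', 'G', '.', '.', '.', 'G', 'G', 'G', '.', '.']
27 ['.', '.', 'G', 'G', 'G', '.', '.', 'G', 'G', 'G', 'G', '.', '.']
34 ['.', '.', 'G', 'G', 'G', 'G', 'G', 'G', 'G', 'G', 'G', '.', '.']
40 ['.', '.', 'G', 'G', 'G', 'G', 'G', 'G', 'G', 'G', 'G', '.', '.']
48 ['.', '.', 'G', 'G', 'G', 'G', 'G', 'G', 'G', 'G', 'G', '.', '.']
56 ['.', '.', 'G', 'G', 'G', 'G', 'G', 'G', 'G', 'G', 'G', '.', '.']
60 ['.', '.', 'G', 'G', 'G', 'G', 'G', 'G', 'G', 'G', 'G', '.', '.']
66 ['.', '.', '.', '.', '.', '.', '.', '.', '.', '.', '.', '.', '.']
```

It's whole, so it goes to the middle of the rack.

apply_moves:
  series:
    - {"offset":[-8.9,-33.7,0],"rot":[0,0,-6.6]}
    - {"offset":[-8.9,-33.7,0],"rot":[0,0,-6.6]}
    - {"offset":[-8.9,-33.7,0],"rot":[0,0,-6.6]}
    - {"offset":[-8.9,-33.7,0],"rot":[0,0,-6.6]}
    - {"offset":[-8.9,-33.7,0],"rot":[0,0,-6.6]}
    - {"offset":[-8.9,-33.7,0],"rot":[0,0,-6.6]}
    - {"offset":[-8.9,-33.7,0],"rot":[0,0,-6.6]}
    - {"offset":[-8.9,-33.7,0],"rot":[0,0,-6.6]}
    - {"offset":[-8.9,-33.7,0],"rot":[0,0,-6.6]}
    - {"offset":[-8.9,-33.7,-3],"rot":[0,0,-6.6]}
    - {"offset":[-8.9,-33.7,-5],"rot":[0,0,-6.6]}
    - {"offset":[-8.9,-33.7,-6.5],"rot":[0,0,-6.6]}
    - {"offset":[-8.9,-33.7,-8],"rot":[0,0,-6.6]}
    - {"offset":[-8.9,-33.7,-8],"rot":[0,0,-6.6]}

```text
time: 29.95
position: [0.4658, -0.3532, 0.1737]
tool_rot: [1.0, 0.024, -0.002, -0.003]
ft_force: [0.5, 0.6, -0.8]
grip_width: 0.0118
grip_force: 20.0
```

apply_moves:
  series:
    - {"offset":[0,0.5,0],"rot":[0,0,0]}
    - {"offset":[0,0.9,0],"rot":[0,0,0]}
    - {"offset":[0,0.9,0],"rot":[0,0,0]}
    - {"offset":[0,0.9,0],"rot":[0,0,0]}

```text
time: 30.35
position: [0.4675, -0.3487, 0.1776]
tool_rot: [1.0, 0.023, 0.001, 0.001]
ft_force: [-0.1, -3.6, 0.5]
grip_width: 0.0116
grip_force: 20.0
```

apply_moves:
  series:
    - {"offset":[0,-0.5,0],"rot":[0,0,0]}
    - {"offset":[0,-1,0],"rot":[0,0,0]}
    - {"offset":[0,-1.5,0],"rot":[0,0,0]}
    - {"offset":[0,-1.8,0],"rot":[0,0,0]}
    - {"offset":[0,-1.8,0],"rot":[0,0,0]}
    - {"offset":[0,-1.8,0],"rot":[0,0,0]}

```text
time: 30.95
position: [0.4667, -0.3658, 0.1764]
tool_rot: [1.0, 0.023, -0.0, -0.0]
ft_force: [0.2, 1.1, -0.2]
grip_width: 0.012
grip_force: 20.0
```

apply_moves:
  series:
    - {"offset":[0,0.5,0],"rot":[0,0,0]}
    - {"offset":[0,0.9,0],"rot":[0,0,0]}
    - {"offset":[0,0.9,-1],"rot":[0,0,0]}
    - {"offset":[0,0.9,-2],"rot":[0,0,0]}
    - {"offset":[0,0.9,-2.6],"rot":[0,0,0]}
    - {"offset":[0,0.9,-3.1],"rot":[0,0,0]}
    - {"offset":[0,0.9,-3.5],"rot":[0,0,0]}
    - {"offset":[0,0.9,-3.5],"rot":[0,0,0]}

```text
time: 31.75
position: [0.4667, -0.3568, 0.142]
tool_rot: [1.0, 0.023, -0.0, -0.0]
ft_force: [-1.6, 2.2, 3.4]
grip_width: 0.0118
grip_force: 20.0
```

apply_moves:
  series:
    - {"offset":[0,0,0],"rot":[0,0,0]}
    - {"offset":[0,0,0],"rot":[0,0,0]}
    - {"offset":[0,0,0],"rot":[0,0,0]}
    - {"offset":[0,0,4],"rot":[0,0,0]}
    - {"offset":[0,0,8],"rot":[0,0,0]}
    - {"offset":[7.9,40.1,8],"rot":[0,0,70.4]}
    - {"offset":[7.9,40.1,8],"rot":[0,0,70.4]}
    - {"offset":[7.9,40.1,8],"rot":[0,0,70.4]}
    - {"offset":[7.9,40.1,8],"rot":[0,0,70.4]}
    - {"offset":[7.9,40.1,8],"rot":[0,0,70.4]}
    - {"offset":[7.9,40.1,8],"rot":[0,0,70.4]}
    - {"offset":[7.9,40.1,8],"rot":[0,0,70.4]}
    - {"offset":[7.9,40.1,8],"rot":[0,0,70.4]}
    - {"offset":[7.9,40.1,8],"rot":[0,0,70.4]}
    - {"offset":[7.9,40.1,8],"rot":[0,0,70.4]}
    - {"offset":[7.9,40.1,8],"rot":[0,0,70.4]}
    - {"offset":[7.9,40.1,4],"rot":[0,0,70.4]}
    - {"offset":[7.9,40.1,1],"rot":[0,0,70.4]}
    - {"offset":[7.9,40.1,-1],"rot":[0,0,70.4]}
    - {"offset":[7.9,40.1,-1],"rot":[0,0,70.4]}
  hand: 0.4

```text
time: 33.75
position: [0.5437, 0.0421, 0.1289]
tool_rot: [0.805, 0.593, -0.003, -0.002]
ft_force: [-0.3, -0.7, -0.0]
grip_width: 0.0347
grip_force: 0.0
```

apply_moves:
  series:
    - {"offset":[0,0,0],"rot":[0,0,0]}
    - {"offset":[0,0,0],"rot":[0,0,0]}
    - {"offset":[0,0,0],"rot":[0,0,0]}
    - {"offset":[0,0,0],"rot":[0,0,0]}
  hand: 0

```text
time: 34.15
position: [0.5465, 0.0439, 0.1327]
tool_rot: [0.804, 0.595, 0.001, 0.001]
ft_force: [0.1, -1.2, 2.4]
grip_width: 0.0119
grip_force: 20.0
```

```bash
python3 -c "
from h import *
st()
save('side','s7');print([(np.round(d['centre'],3).tolist(),round(d['conf'],2)) for d in nets.spot_point('side','coupon_a')])"
```

```text
34.1 [0.5465 0.0439 0.1327] alpha 73.0 F [ 0.1 -1.2  2.4] M [-0.18 -0.05 -0.  ] w 0.0119 q6 0.17
[([0.532, -0.354, 0.104], 0.86), ([0.545, 0.041, 0.088], 0.78), ([0.533, 0.11, 0.09], 0.73), ([0.469, -0.355, 0.098], 0.68), ([0.342, 0.139, 0.003], 0.34)]
```

apply_moves:
  series:
    - {"offset":[0,0,0.3],"rot":[0,0,0]}
    - {"offset":[0,0,0.3],"rot":[0,0,-8]}
    - {"offset":[0,0,0.3],"rot":[0,0,-16]}
    - {"offset":[0,0,0.3],"rot":[0,0,-24]}
    - {"offset":[0,0,0.3],"rot":[0,0,-32]}
    - {"offset":[0,0,0.3],"rot":[0,0,-40]}
    - {"offset":[0,0,0.3],"rot":[0,0,-48]}
    - {"offset":[0,0,0.3],"rot":[0,0,-56]}
    - {"offset":[0,0,0.3],"rot":[0,0,-63.8]}
    - {"offset":[0,0,0.3],"rot":[0,0,-63.8]}
    - {"offset":[0,0,0.3],"rot":[0,0,-63.8]}
    - {"offset":[0,0,0.8],"rot":[0,0,-63.8]}
    - {"offset":[0,0,1.5],"rot":[0,0,-63.8]}
    - {"offset":[0,0,4],"rot":[0,0,-63.8]}
    - {"offset":[0,0,8],"rot":[0,0,-63.8]}
    - {"offset":[0,0,11],"rot":[0,0,-63.8]}
    - {"offset":[0,0,12.5],"rot":[0,0,-63.8]}
    - {"offset":[0,0,12.5],"rot":[0,0,-63.8]}
    - {"offset":[0,0,12.5],"rot":[0,0,-63.8]}

```text
time: 36.15
position: [0.5455, 0.0442, 0.2567]
tool_rot: [0.997, 0.08, 0.0, 0.0]
ft_force: [-0.3, 0.0, -1.0]
grip_width: 0.0121
grip_force: 20.0
```

```bash
python3 -c "
from h import *
blade('s8')"
```

```text
36.2 [0.545  0.0443 0.2558] alpha 9.2 F [ 0.1 -0.3 -0.5] M [ 0.03  0.05 -0.03] w 0.0122 q6 1.29
rows: depth below origin; hue/sat at x=-32..32
20 ['.', 'G', 'G', 'G', 'G', '.', '.', 'G', 'G', 'G', 'G', '.', '.']
27 ['.', 'G', 'G', 'G', 'G', '.', '.', 'G', 'G', 'G', 'G', '.', '.']
34 ['.', '.', 'G', 'G', 'G', 'G', 'G', 'G', 'G', 'G', 'G', '.', '.']
40 ['.', '.', 'G', '.', '.', '.', '.', '.', 'G', '.', '.', '.', '.']
48 ['.', '.', '.', '.', '.', '.', '.', '.', '.', '.', '.', '.', '.']
56 ['.', '.', '.', '.', '.', '.', '.', '.', '.', '.', '.', '.', '.']
60 ['.', '.', '.', '.', '.', '.', '.', '.', '.', '.', '.', '.', '.']
66 ['.', '.', '.', '.', '.', '.', '.', '.', '.', '.', '.', '.', '.']
```

It's 56 mm wide but ends at about 36 mm, so it's the other broken coupon. Rechecking the bin first.

```bash
python3 -c "
from h import *
binpos()"
```

```text
top [([0.4604, 0.3661, 0.0034], 0.86)]
side [([0.4624, 0.3609, -0.0017], 0.85)]
```

apply_moves:
  series:
    - {"offset":[0,0,4],"rot":[0,0,0]}
    - {"offset":[-0.6,4.5,4],"rot":[0,0,0]}
    - {"offset":[-1.3,9,4],"rot":[0,0,0]}
    - {"offset":[-2,13.5,4],"rot":[0,0,0]}
    - {"offset":[-2.6,18,4],"rot":[0,0,0]}
    - {"offset":[-3.2,22.5,4],"rot":[0,0,0]}
    - {"offset":[-4,27,4],"rot":[0,0,0]}
    - {"offset":[-4.6,31.9,4],"rot":[0,0,0]}
    - {"offset":[-4.6,31.9,3],"rot":[-7,-1.1,0]}
    - {"offset":[-4.6,31.9,0],"rot":[-14,-2.2,0]}
    - {"offset":[-4.6,31.9,-4],"rot":[-19.7,-3.2,0]}
    - {"offset":[-4.6,31.9,-8],"rot":[-19.7,-3.2,0]}
    - {"offset":[-4.6,31.9,-12],"rot":[-19.7,-3.2,0]}
    - {"offset":[-4.6,31.9,-14.5],"rot":[-19.7,-3.2,0]}
    - {"offset":[-4.6,31.9,-16],"rot":[-19.7,-3.2,0]}
    - {"offset":[-4.6,31.9,-16],"rot":[-19.7,-3.2,0]}

```text
time: 38.0
position: [0.4985, 0.3623, 0.0938]
tool_rot: [0.981, 0.079, 0.012, 0.174]
ft_force: [-0.4, -0.4, -1.4]
grip_width: 0.0121
grip_force: 20.0
```

apply_moves:
  series:
    - {"offset":[0,0,0],"rot":[0,0,0]}
    - {"offset":[0,0,0],"rot":[0,0,0]}
    - {"offset":[0,0,0],"rot":[0,0,0]}
    - {"offset":[0,0.7,2],"rot":[0,0,0]}
    - {"offset":[0,1.4,4],"rot":[0,0,0]}
    - {"offset":[0,1.4,8],"rot":[7,1.1,0]}
    - {"offset":[0,0,12],"rot":[14,2.2,0]}
    - {"offset":[0,0,14],"rot":[19.7,3.2,0]}
    - {"offset":[0,0,14],"rot":[19.7,3.2,0]}
  hand: 0.4

```text
time: 38.9
position: [0.5028, 0.3619, 0.2424]
tool_rot: [0.997, 0.078, 0.005, -0.002]
ft_force: [-0.2, -0.5, -0.5]
grip_width: 0.0348
grip_force: 0.0
```

apply_moves:
  series:
    - {"offset":[3.55,-25.6,0],"rot":[0,0,68]}
    - {"offset":[3.55,-25.6,0],"rot":[0,0,68]}
    - {"offset":[3.55,-25.6,0],"rot":[0,0,68]}
    - {"offset":[3.55,-25.6,0],"rot":[0,0,68]}
    - {"offset":[3.55,-25.6,0],"rot":[0,0,68]}
    - {"offset":[3.55,-25.6,0],"rot":[0,0,68]}
    - {"offset":[3.55,-25.6,0],"rot":[0,0,68]}
    - {"offset":[3.55,-25.6,0],"rot":[0,0,68]}
    - {"offset":[3.55,-25.6,0],"rot":[0,0,68]}
    - {"offset":[3.55,-25.6,0],"rot":[0,0,68]}
    - {"offset":[3.55,-25.6,0],"rot":[0,0,68]}

```text
time: 40.0
position: [0.535, 0.1076, 0.2361]
tool_rot: [0.782, 0.624, -0.001, -0.0]
ft_force: [0.8, 0.4, -0.5]
grip_width: 0.0348
grip_force: 0.0
```

```bash
python3 -c "
from h import *
st();binpos()
from fit import fitgrip
im={'side':cv2.imread('pics/tmpside.png')[:,:,::-1]}
x,q,n=fitgrip(im,np.array([.5358,.1066,.09]),np.arange(.6,2,.3));print(x,np.degrees(x[2]),q)
c=cv2.imread('pics/tmpside.png');cv2.imwrite('pics/b4.png',np.hstack([cv2.resize(c[380:480,240:400],(400,400)),cv2.resize(c[260:340,280:360],(400,400))]))"
```

```text
40.0 [0.535  0.1076 0.2361] alpha 77.2 F [ 0.8  0.4 -0.5] M [-0.05 -0.08 -0.01] w 0.0348 q6 0.22
top [([0.4666, 0.3659, 0.0042], 0.93), ([0.4704, -0.357, -0.003], 0.18)]
side [([0.5527, -0.025, -0.0024], 0.7), ([0.4667, 0.3602, -0.0025], 0.62)]
[0.53230215 0.10406156 1.41216702] 80.91121045284186 0.9017141447774079
```

View pics/b4.png

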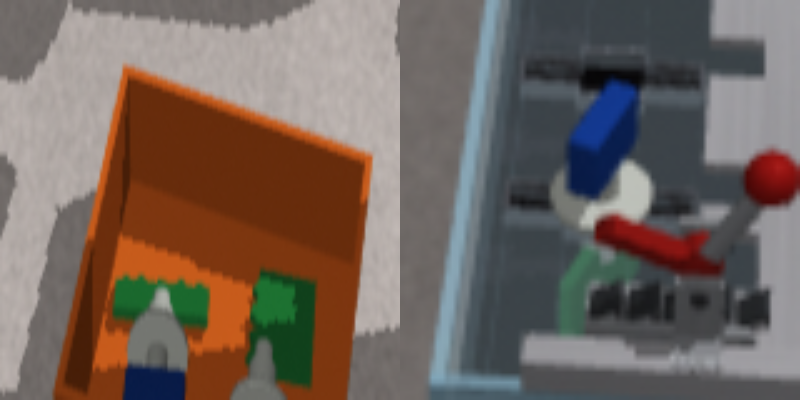

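Both broken coupons are in the bin (left half), and the last coupon stands clear of the thrown pawl (right half). Descending to grip it.

apply_moves:
  series:
    - {"offset":[0,0,-4],"rot":[0,0,0]}
    - {"offset":[0,0,-7],"rot":[0,0,0]}
    - {"offset":[0,0,-9],"rot":[0,0,0]}
    - {"offset":[0,0,-10.3],"rot":[0,0,0]}
    - {"offset":[0,0,-10.3],"rot":[0,0,0]}
    - {"offset":[0,0,-10.3],"rot":[0,0,0]}

```text
time: 40.8
position: [0.5359, 0.1072, 0.134]
tool_rot: [0.782, 0.624, 0.0, 0.0]
ft_force: [-0.1, 0.3, 0.1]
grip_width: 0.035
grip_force: 0.0
```

apply_moves:
  series:
    - {"offset":[0,0,0],"rot":[0,0,0]}
    - {"offset":[0,0,0],"rot":[0,0,0]}
    - {"offset":[0,0,0],"rot":[0,0,0]}
    - {"offset":[0,0,0],"rot":[0,0,0]}
  hand: 0

```text
time: 41.2
position: [0.5355, 0.1072, 0.1341]
tool_rot: [0.782, 0.624, 0.0, 0.0]
ft_force: [-1.2, 0.5, 1.6]
grip_width: 0.0117
grip_force: 20.0
```

```bash
python3 -c "
from h import *
st()"
```

```text
41.2 [0.5355 0.1072 0.1341] alpha 77.2 F [-1.2  0.5  1.6] M [-0.08 -0.03  0.03] w 0.0117 q6 0.22
```

apply_moves:
  series:
    - {"offset":[0,0,0.4],"rot":[0,0,0]}
    - {"offset":[0,0,0.4],"rot":[0,0,-8]}
    - {"offset":[0,0,0.4],"rot":[0,0,-16]}
    - {"offset":[0,0,0.4],"rot":[0,0,-24]}
    - {"offset":[0,0,0.4],"rot":[0,0,-32]}
    - {"offset":[0,0,0.4],"rot":[0,0,-40]}
    - {"offset":[0,0,0.4],"rot":[0,0,-48]}
    - {"offset":[0,0,0.4],"rot":[0,0,-56]}
    - {"offset":[0,0,0.4],"rot":[0,0,-64]}
    - {"offset":[0,0,0.4],"rot":[0,0,-68]}
    - {"offset":[0,0,0.4],"rot":[0,0,-68]}
    - {"offset":[0,0,0.4],"rot":[0,0,-68]}
    - {"offset":[0,0,0.8],"rot":[0,0,-68]}
    - {"offset":[0,0,1.5],"rot":[0,0,-68]}
    - {"offset":[0,0,4],"rot":[0,0,-68]}
    - {"offset":[0,0,8],"rot":[0,0,-68]}
    - {"offset":[0,0,11],"rot":[0,0,-68]}
    - {"offset":[0,0,12.5],"rot":[0,0,-68]}
    - {"offset":[0,0,12.5],"rot":[0,0,-68]}
    - {"offset":[0,0,12.5],"rot":[0,0,-68]}

```text
time: 43.2
position: [0.535, 0.1072, 0.2587]
tool_rot: [0.997, 0.08, 0.0, 0.0]
ft_force: [-0.0, 0.0, -0.8]
grip_width: 0.012
grip_force: 20.0
```

```bash
python3 -c "
from h import *
blade('s9')"
```

```text
43.2 [0.5345 0.1072 0.2578] alpha 9.2 F [-0.6  0.  -0.5] M [ 0.07  0.   -0.02] w 0.0118 q6 1.4
rows: depth below origin; hue/sat at x=-32..32
20 ['.', 'G', 'G', 'G', 'G', '.', '.', 'G', 'G', 'G', 'G', '.', '.']
27 ['.', 'G', 'G', 'G', 'G', '.', '.', 'G', 'G', 'G', 'G', '.', '.']
34 ['.', 'G', 'G', 'G', 'G', '.', '.', 'G', 'G', 'G', 'G', '.', '.']
40 ['.', 'G', 'G', 'G', 'G', 'G', 'G', 'G', 'G', 'G', 'G', '.', '.']
48 ['.', 'G', 'G', 'G', 'G', 'G', 'G', 'G', 'G', 'G', 'G', '.', '.']
56 ['.', 'G', 'G', 'G', 'G', 'G', 'G', 'G', 'G', 'G', 'G', '.', '.']
60 ['.', 'G', 'G', 'G', 'G', 'G', 'G', 'G', 'G', 'G', 'G', '.', '.']
66 ['.', 'G', 'G', 'G', 'G', 'G', 'G', 'G', 'G', 'G', 'G', '.', '.']
```

The last coupon is whole, so it goes to the -x end of the rack.

apply_moves:
  series:
    - {"offset":[-14,-46.7,0],"rot":[0,0,-6.5]}
    - {"offset":[-14,-46.7,0],"rot":[0,0,-6.5]}
    - {"offset":[-14,-46.7,0],"rot":[0,0,-6.5]}
    - {"offset":[-14,-46.7,0],"rot":[0,0,-6.5]}
    - {"offset":[-14,-46.7,0],"rot":[0,0,-6.5]}
    - {"offset":[-14,-46.7,0],"rot":[0,0,-6.5]}
    - {"offset":[-14,-46.7,0],"rot":[0,0,-6.5]}
    - {"offset":[-14,-46.7,0],"rot":[0,0,-6.5]}
    - {"offset":[-14,-46.7,0],"rot":[0,0,-6.5]}
    - {"offset":[-14,-46.7,0],"rot":[0,0,-6.5]}
    - {"offset":[-14,-46.7,0],"rot":[0,0,-6.5]}
    - {"offset":[-14,-46.7,0],"rot":[0,0,-6.5]}
    - {"offset":[-14,-46.7,0],"rot":[0,0,-6.5]}
    - {"offset":[-14,-46.7,-3],"rot":[0,0,-6.5]}
    - {"offset":[-14,-46.7,-5],"rot":[0,0,-6.5]}
    - {"offset":[-14,-46.7,-6.5],"rot":[0,0,-6.5]}
    - {"offset":[-14,-46.7,-8],"rot":[0,0,-6.5]}
    - {"offset":[-14,-46.7,-8],"rot":[0,0,-6.5]}
    - {"offset":[-14,-46.7,-8],"rot":[0,0,-6.5]}

```text
time: 45.15
position: [0.3958, -0.3585, 0.1786]
tool_rot: [1.0, 0.025, -0.0, -0.0]
ft_force: [-0.1, 0.4, -0.1]
grip_width: 0.0118
grip_force: 20.0
```

apply_moves:
  series:
    - {"offset":[0,0,-0.7],"rot":[0,0,0]}
    - {"offset":[0,0,-1.4],"rot":[0,0,0]}
    - {"offset":[0,0,-2],"rot":[0,0,0]}
    - {"offset":[0,0,-2.4],"rot":[0,0,0]}
    - {"offset":[0,0,-2.4],"rot":[0,0,0]}

```text
time: 45.65
position: [0.395, -0.3595, 0.1538]
tool_rot: [1.0, 0.024, -0.0, -0.001]
ft_force: [-0.9, 0.8, -0.3]
grip_width: 0.0119
grip_force: 20.0
```

apply_moves:
  series:
    - {"offset":[0,0,-0.5],"rot":[0,0,0]}
    - {"offset":[0,0,-0.9],"rot":[0,0,0]}
    - {"offset":[0,0,-1.1],"rot":[0,0,0]}
    - {"offset":[0,0,-1.1],"rot":[0,0,0]}

```text
time: 46.05
position: [0.3952, -0.3597, 0.144]
tool_rot: [1.0, 0.024, -0.0, -0.0]
ft_force: [-1.5, 0.9, 3.6]
grip_width: 0.0119
grip_force: 20.0
```

apply_moves:
  series:
    - {"offset":[0,0,0],"rot":[0,0,0]}
    - {"offset":[0,0,0],"rot":[0,0,0]}
    - {"offset":[0,0,0],"rot":[0,0,0]}
    - {"offset":[0,0,4],"rot":[0,0,0]}
    - {"offset":[0,0,8],"rot":[0,0,0]}
    - {"offset":[7.5,32.6,8],"rot":[0,0,6.6]}
    - {"offset":[7.5,32.6,8],"rot":[0,0,6.6]}
    - {"offset":[7.5,32.6,8],"rot":[0,0,6.6]}
    - {"offset":[7.5,32.6,8],"rot":[0,0,6.6]}
    - {"offset":[7.5,32.6,8],"rot":[0,0,6.6]}
    - {"offset":[7.5,32.6,8],"rot":[0,0,6.6]}
    - {"offset":[7.5,32.6,8],"rot":[0,0,6.6]}
    - {"offset":[7.5,32.6,8],"rot":[0,0,6.6]}
    - {"offset":[7.5,32.6,8],"rot":[0,0,6.6]}
    - {"offset":[7.5,32.6,8],"rot":[0,0,6.6]}
  hand: 0.4

```text
time: 47.55
position: [0.4704, -0.0347, 0.2235]
tool_rot: [0.997, 0.081, -0.0, 0.0]
ft_force: [-0.6, 0.6, 0.2]
grip_width: 0.0352
grip_force: 0.0
```

```bash
python3 -c "
from h import *
st()
im=save('side','s10');k=[nets.spot_point('side',q) for q in('coupon_a','keeper_knob')]
for r in k:print([(np.round(d['centre'],3).tolist(),round(d['conf'],2)) for d in r])
cv2.imwrite('pics/r2.png',cv2.resize(im[120:370,280:480],None,fx=2.4,fy=2.4)[:,:,::-1])"
```

```text
47.5 [ 0.4704 -0.0347  0.2235] alpha 9.3 F [-0.6  0.6  0.2] M [-0.    0.03 -0.04] w 0.0352 q6 1.1
[([0.421, 0.364, 0.02], 0.97), ([0.48, 0.352, 0.018], 0.92), ([0.39, -0.358, 0.098], 0.82), ([0.537, -0.354, 0.105], 0.45)]
[([0.472, -0.033, 0.132], 0.88)]
```

View pics/r2.png

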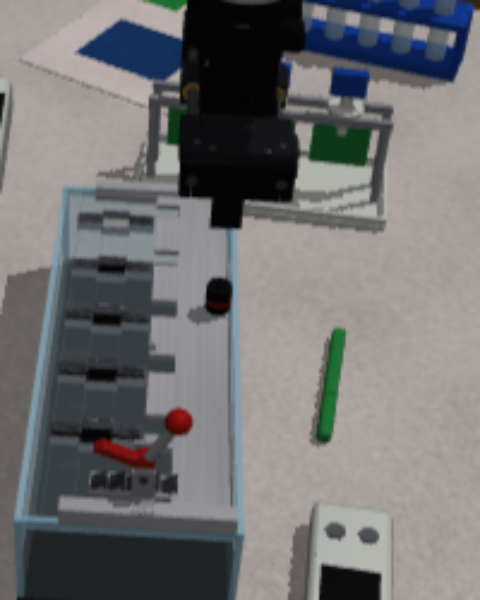

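The tank is empty, coupons hang on the rack, the pawl is still thrown, and the knob is at crop (218,296), back position. Gripping it and pushing home.

apply_moves:
  series:
    - {"offset":[0,0.1,-4],"rot":[0,0,0]}
    - {"offset":[0,0.1,-7],"rot":[0,0,0]}
    - {"offset":[0,0.1,-8.8],"rot":[0,0,0]}
    - {"offset":[0,0.1,-9.6],"rot":[0,0,0]}
    - {"offset":[0,0.1,-9.6],"rot":[0,0,0]}

```text
time: 48.2
position: [0.4699, -0.0335, 0.1267]
tool_rot: [0.997, 0.08, -0.001, -0.0]
ft_force: [-0.5, 0.7, -0.4]
grip_width: 0.0351
grip_force: 0.0
```

apply_moves:
  series:
    - {"offset":[0,0,0],"rot":[0,0,0]}
    - {"offset":[0,0,0],"rot":[0,0,0]}
    - {"offset":[0,0,0],"rot":[0,0,0]}
    - {"offset":[0,0,0],"rot":[0,0,0]}
  hand: 0

```text
time: 48.6
position: [0.4713, -0.0335, 0.1285]
tool_rot: [0.997, 0.081, 0.001, 0.001]
ft_force: [0.6, -3.1, 3.3]
grip_width: 0.0191
grip_force: 20.1
```

apply_moves:
  series:
    - {"offset":[0.5,0.1,0],"rot":[0,0,0]}
    - {"offset":[1,0.2,0],"rot":[0,0,0]}
    - {"offset":[1.5,0.3,0],"rot":[0,0,0]}
    - {"offset":[2,0.35,0],"rot":[0,0,0]}
    - {"offset":[2.5,0.4,0],"rot":[0,0,0]}
    - {"offset":[3,0.5,0],"rot":[0,0,0]}
    - {"offset":[3.5,0.6,0],"rot":[0,0,0]}
    - {"offset":[4,0.7,0],"rot":[0,0,0]}
    - {"offset":[4.4,0.75,0],"rot":[0,0,0]}
    - {"offset":[4.6,0.8,0],"rot":[0,0,0]}
    - {"offset":[4.7,0.8,0],"rot":[0,0,0]}
    - {"offset":[4.7,0.8,0],"rot":[0,0,0]}

```text
time: 49.8
position: [0.5158, -0.0264, 0.1284]
tool_rot: [0.997, 0.082, -0.002, 0.001]
ft_force: [-6.0, -9.1, 10.5]
grip_width: 0.0193
grip_force: 20.1
```

apply_moves:
  series:
    - {"offset":[0.3,0,0],"rot":[0,0,0]}
    - {"offset":[0.3,0,0],"rot":[0,0,0]}

```text
time: 50.0
position: [0.516, -0.0264, 0.1283]
tool_rot: [0.997, 0.083, -0.005, 0.001]
ft_force: [-11.5, -10.6, 15.0]
grip_width: 0.0192
grip_force: 20.1
```

apply_moves:
  series:
    - {"offset":[0,0,0],"rot":[0,0,0]}
    - {"offset":[-0.4,0,0],"rot":[0,0,0]}
    - {"offset":[-0.4,0,0],"rot":[0,0,0]}
    - {"offset":[-0.4,0,4],"rot":[0,0,0]}
    - {"offset":[-0.4,0,8],"rot":[0,0,0]}
    - {"offset":[-0.4,0,12],"rot":[0,0,0]}
  hand: 0.5

```text
time: 50.6
position: [0.5161, -0.0241, 0.2483]
tool_rot: [0.997, 0.081, -0.001, -0.001]
ft_force: [0.2, 0.2, -0.3]
grip_width: 0.0432
grip_force: 0.0
```

apply_moves:
  series:
    - {"offset":[-7.7,17.5,0],"rot":[0,0,0]}
    - {"offset":[-7.7,17.5,0],"rot":[0,0,0]}
    - {"offset":[-7.7,17.5,0],"rot":[0,0,0]}
    - {"offset":[-7.7,17.5,0],"rot":[0,0,0]}
    - {"offset":[-7.7,17.5,0],"rot":[0,0,0]}
    - {"offset":[-7.7,17.5,0],"rot":[0,0,0]}
    - {"offset":[-7.7,17.5,-4],"rot":[0,0,0]}
    - {"offset":[-7.7,17.5,-7.5],"rot":[0,0,0]}
    - {"offset":[-7.7,17.5,-7.5],"rot":[0,0,0]}
    - {"offset":[-7.7,17.5,-7.5],"rot":[0,0,0]}
  hand: 0

```text
time: 51.6
position: [0.4401, 0.1493, 0.1724]
tool_rot: [0.997, 0.08, -0.001, 0.0]
ft_force: [0.0, -0.1, 0.5]
grip_width: 0.0005
grip_force: 0.0
```

```bash
python3 -c "
from h import *
st()
for c in('side','top'):
    save(c,'e'+c)
    for q in('pawl_ball','keeper_knob'):print(c,q,[(np.round(d['centre'],3).tolist(),round(d['conf'],2)) for d in nets.spot_point(c,q)])"
```

```text
51.6 [0.4401 0.1493 0.1724] alpha 9.2 F [ 0.  -0.1  0.5] M [ 0.01 -0.01 -0.  ] w 0.0005 q6 1.5
side pawl_ball [([0.471, 0.158, 0.165], 0.54), ([0.481, 0.353, 0.019], 0.28)]
side keeper_knob [([0.514, -0.027, 0.132], 0.78)]
top pawl_ball []
top keeper_knob [([0.515, -0.023, 0.126], 0.9)]
```

Knob is home at (0.514, -0.026). Now throwing the pawl back down.

apply_moves:
  series:
    - {"offset":[0.8,0.1,0],"rot":[0,0,0]}
    - {"offset":[1.5,0.3,0],"rot":[0,0,0]}
    - {"offset":[2.1,0.4,0],"rot":[0,0,0]}
    - {"offset":[2.7,0.5,0],"rot":[0,0,0]}
    - {"offset":[3.3,0.6,0],"rot":[0,0,0]}
    - {"offset":[3.9,0.7,0],"rot":[0,0,0]}
    - {"offset":[4.5,0.8,0],"rot":[0,0,0]}
    - {"offset":[5,0.8,0],"rot":[0,0,0]}
    - {"offset":[5,0.8,0],"rot":[0,0,0]}

```text
time: 52.8
position: [0.4891, 0.1582, 0.1722]
tool_rot: [0.997, 0.081, -0.001, -0.0]
ft_force: [-1.2, 0.7, -0.2]
grip_width: 0.0006
grip_force: 0.4
```

apply_moves:
  series:
    - {"offset":[-1.5,-0.3,0],"rot":[0,0,0]}
    - {"offset":[-3,-0.5,0],"rot":[0,0,0]}
    - {"offset":[-4,-0.6,4],"rot":[0,0,0]}
    - {"offset":[-4,-0.6,8],"rot":[0,0,0]}
    - {"offset":[-4,-4,12],"rot":[0,0,0]}
    - {"offset":[-4,-9,12],"rot":[0,0,0]}
    - {"offset":[-4,-14,12],"rot":[0,0,0]}
    - {"offset":[-4,-19,12],"rot":[0,0,0]}
    - {"offset":[-4,-24,12],"rot":[0,0,0]}
    - {"offset":[-4,-24,12],"rot":[0,0,0]}

```text
time: 53.8
position: [0.4503, -0.0877, 0.293]
tool_rot: [0.997, 0.077, 0.001, 0.002]
ft_force: [0.3, 0.2, 0.2]
grip_width: 0.0007
grip_force: 0.0
```

```bash
python3 -c "
from h import *
st()
for c in('side','top'):
    im=save(c,'f'+c)
    for q in('pawl_ball','keeper_knob','bin','coupon_a'):print(c,q,[(np.round(d['centre'],3).tolist(),round(d['conf'],2)) for d in nets.spot_point(c,q)])
im=cv2.imread('pics/fside.png');cv2.imwrite('pics/fin.png',np.hstack([cv2.resize(im[120:480,180:480],(450,540)),cv2.resize(im[280:360,280:360],(340,540))]))"
```

```text
53.8 [ 0.4503 -0.0877  0.293 ] alpha 8.9 F [0.3 0.2 0.2] M [ 0.03  0.03 -0.01] w 0.0007 q6 0.98
side pawl_ball [([0.51, 0.164, 0.162], 0.7), ([0.424, 0.36, 0.022], 0.4)]
side keeper_knob [([0.515, -0.025, 0.131], 0.69)]
side bin [([0.448, 0.344, 0.002], 0.86)]
side coupon_a [([0.47, -0.357, 0.096], 0.91), ([0.478, 0.351, 0.019], 0.8), ([0.391, -0.355, 0.102], 0.62)]
top pawl_ball [([0.509, 0.157, 0.164], 0.61), ([0.513, -0.026, 0.129], 0.4)]
top keeper_knob [([0.515, -0.022, 0.128], 0.65)]
top bin [([0.451, 0.348, -0.0], 0.83), ([0.42, 0.363, 0.022], 0.31), ([0.536, -0.352, 0.103], 0.28)]
top coupon_a [([0.422, 0.362, 0.025], 0.81), ([0.466, -0.356, 0.098], 0.77), ([0.482, 0.355, 0.018], 0.63), ([0.393, -0.355, 0.102], 0.61), ([0.539, -0.351, 0.104], 0.58)]
```

View pics/fin.png

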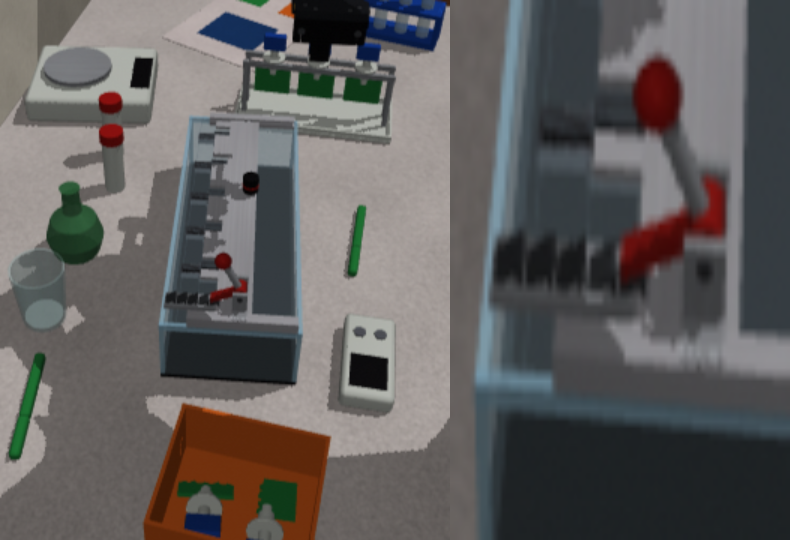

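The pawl is down in its ratchet with the ball at about (0.510, 0.161), the same as at the start. The keeper is home and three whole coupons hang on the rack. Both broken ones lie in the bin, which is upright but has shifted slightly, and the bystanders look untouched.

```bash
python3 -c "
from rig import hand_in
print(hand_in())"
```

```text
the job is handed in; nothing more can be done
None
```

The job is done and handed in: three whole coupons hang on the rack, both broken ones are in the upright bin (found about 2 cm aside at the end), the keeper is home and the pawl is back down in its ratchet.

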